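# Hang the objective-case caddy level on the drying stand

### The job

Three of the four look-alike cases in the blue-handled caddy are empty and one holds a heavy objective; you cannot see which, so feel where the weight lies. Hang the caddy, cases and all, on the peg of the drying stand by the one hole of its handle board from which it hangs level, and leave it hanging there at rest. Do not tip the caddy over, and leave the loose eyepiece, black objective, dust blower, petri dish lid and lens cap where they are.

Things in the scene. Friction and masses are not known exactly. Their poses are not given: they have to be found in the camera images.
- caddy: Caddy: aluminium tray with four wells in a row along its y, and a blue handle board above. 176 mm long (y), 46 mm deep (x), 155 mm tall (z), about 0.6 kg loaded (empty 0.14 kg). Origin at the centre of its underside; starts upright on the counter. Centre of mass about 45 mm above the underside. It looks the same turned half round. Hung one hole off, it leans over 20 degrees.
- wells (a point): Middle of the tray floor, 5 mm above the caddy's underside. Wells centred at y = -64.5, -21.5, 21.5, 64.5 mm each hold an identical closed white case (34 mm across, 60 mm tall, trapped under the board): one, unknown which, weighs 0.36 to 0.44 kg, the others 0.02 kg. Heavy case in the 1st, 2nd, 3rd or 4th well along y: centre of mass under hole 1, 2, 3 or 4 (within 3 mm).
- board_top (a point): Middle of the top edge of the handle board, 155 mm above the caddy's underside. The board is 10 mm thick (caddy's x, centred), 176 mm long (y), from 69 to 155 mm above the underside; grip it across its thickness, anywhere along the top edge; the holes' upper rims lie 47 mm below this edge.
- hole1 (a point): Centre of the handle board's hole 1, at (0, -40.5, 100) mm in the caddy's frame, 16 mm in diameter, through along the caddy's x.
- hole2 (a point): Centre of the handle board's hole 2, at (0, -13.5, 100) mm in the caddy's frame, 16 mm in diameter, through along the caddy's x.
- hole3 (a point): Centre of the handle board's hole 3, at (0, 13.5, 100) mm in the caddy's frame, 16 mm in diameter, through along the caddy's x.
- hole4 (a point): Centre of the handle board's hole 4, at (0, 40.5, 100) mm in the caddy's frame, 16 mm in diameter, through along the caddy's x.
- stand: Drying stand, fixed: grey base plate 130 x 120 mm, 10 mm thick (20 mm before to 110 mm behind the origin along x), a steel post (14 mm across, 199 mm high) 55 mm behind the origin (+x of the stand), and a steel peg from the post's top along the stand's -x, roughly towards the robot. Nothing stands higher than the peg. Origin on the counter straight below peg_mid.
- peg_mid (a point): Point on the peg's centre line where a part hangs best, 200 mm above the counter, 55 mm before the post. The peg is a round bar 8 mm in diameter lying along the stand's x; it rises towards its free end by 1 mm per 10 mm.
- peg_tip (a point): Centre of the rounded free end of the peg, 40 mm before peg_mid (stand's -x), 204 mm above the counter; the steel ends 4 mm beyond it.
- eyepiece: Bystander: chrome eyepiece, 42 mm across, 62 mm tall, loose; origin at its underside.
- objective: Bystander: black objective with a yellow ring, 30 mm across, 50 mm tall, loose; origin at its underside.
- blower: Bystander: rubber dust blower bulb, 66 mm across, 130 mm tall with its nozzle, loose; origin at its underside.
- petri_lid: Bystander: glass petri dish lid, 96 mm across, 12 mm tall, loose; origin at its underside.
- lens_cap: Bystander: brass lens cap, 52 mm across, 14 mm tall, loose; origin at its underside.
- parts_bin: Bystander, fixed: small blue parts bin 150 x 150 x 70 mm with a steel funnel (120 mm across the mouth, rim 135 mm above the counter) set in it; origin at the centre of its underside.
Not all that is in view belongs to the job. Leave any green look-alike of the stand alone.

How it is judged:
On the way:
1. the caddy is lifted clear of the counter (height (world z) of caddy above 0.04 m), for 0.2 s.
At the end, for the whole second after the job is handed in: The caddy with its load hangs from the stand's peg through one of its four holes (hole centre within 10 mm sideways of the peg's line and between post and tip), level within 8 degrees, at rest (under 0.03 m/s and 0.2 rad/s) and released (((x of hole1 in the frame of stand between -0.036 and 0.045 m and y of hole1 in the frame of stand between -0.01 and 0.01 m and z of hole1 in the frame of stand between 0.183 and 0.208 m) or (x of hole2 in the frame of stand between -0.036 and 0.045 m and y of hole2 in the frame of stand between -0.01 and 0.01 m and z of hole2 in the frame of stand between 0.183 and 0.208 m) or (x of hole3 in the frame of stand between -0.036 and 0.045 m and y of hole3 in the frame of stand between -0.01 and 0.01 m and z of hole3 in the frame of stand between 0.183 and 0.208 m) or (x of hole4 in the frame of stand between -0.036 and 0.045 m and y of hole4 in the frame of stand between -0.01 and 0.01 m and z of hole4 in the frame of stand between 0.183 and 0.208 m)) and contact force between caddy and stand above 3.5 N and angle between caddy's own z axis and vertical below 0.14 rad and linear speed of caddy below 0.03 m/s and angular speed of caddy below 0.2 rad/s); the robot touches nothing.
It fails at once if the caddy is tipped over (more than 70 degrees) (angle between caddy's own z axis and vertical above 1.22 rad).
It fails at once if a bystander is moved by more than 30 mm (distance of any of eyepiece, objective, blower, petri_lid, lens_cap from where it was at the start of the episode above 0.03 m).
It also fails if it takes over 61 s, if anything falls off the work surface, if the arm or the gripper's body presses on something with over 40 N, if the wrist force passes 120 N, or if a joint passes its speed limit or range.

### The arm

A 6-joint arm with a two-finger parallel gripper is mounted at the origin on the work surface. World frame = base frame: x ahead of the robot, y to its left, z up, the work surface at z = 0. Lengths are in m, angles in rad, forces in N, time in s.
With the tool pointing down it reaches from about 0.35 to 0.975 m from the base axis. Payload 4.9 kg.
Tool frame: the origin (TCP) lies midway between the tips of the shut fingers; the grasp point (between the pads) lies 19 mm behind it; z points along the fingers, y is the direction in which the jaws open and shut (so a half turn about z gives the same grasp; the last joint's range is limited). The gripper opens to 85 mm and grips with 20 to 120 N. Pads are 22 mm wide; open, the fingers measure 114 mm over their backs; the gripper's body (76 mm by 85 mm) begins 54 mm behind the grasp point. The pads swing forward as they close: fully open they stand 13 mm farther back than shut.
Start: joints at [-1.391, 0.053, 1.613, -0, 1.476, -0.119], TCP at [0.184, -0.597, 0.231] pointing down, gripper open.
Joint ranges: [-3.01, 3.01], [-1.01, 2.22], [0.06, 2.58], [-1.02, 4.17], [0.09, 2.62], [-3.14, 3.14]. Speed limits (rad/s): [2.57, 2.57, 3.14, 3.14, 3.14, 3.14].

### API

Orientations are given as a unit quaternion [w, x, y, z].
In Python, from plant import manip gives the robot as it stands. The module is installed in compiled form; this text tells all that it offers.
- The arm moves only by the tool move_arm, never from a script. Its argument "rows" is a list of rows, each an object of numbers: "tx", "ty", "tz": the shift along the tool's x, y, z in m; "ax", "ay", "az": the turn, a rotation vector about the tool's x, y, z in degrees; "jaw": the closure in counts, from 0 (fully open) to 255 (shut). In form: [{"tx": .., "ty": .., "tz": .., "ax": .., "ay": .., "az": .., "jaw": ..}, ...]. A call has 1 to 12 rows; each row shifts and turns the pose as measured when the row begins, along the tool's axes as they then stand; what a row does not reach is not made up. A row lasts 1/10 s, in which the tool goes at most 50 mm and 8.59 degrees, less where a joint would pass 70% of its speed; a pose out of reach is approached as far as the arm can. A call with a gripper value outside its range is refused whole. The fingers move at their own pace and stop on an object; the grip force is fixed at half the most. Time passes only in rows, so rows that do not move let the fingers close. It gives the time, the measured TCP pose, the force and the opening at its end, in the units of the state.
- manip.state(): the state, without advancing time (a new reading comes with each control period).
- manip.grab_frame(name): name is "side" or "top"; returns a dict with "color" (480x640x3 uint8, red, green, blue), "intrinsics" (3x3 intrinsics, pixels), "dist_coeffs" ([k1, k2, p1, p2, k3] as OpenCV has them; the pictures are not rectified), "R" (3x3) and "t" (3): a world point X has camera coordinates R X + t. Camera axes: x right, y down, z forward; pixel columns grow to the right and rows downward; lengths in m; the calibration is good to about 2 mm. A picture is of the moment at which its call begins. There is no depth.
- manip.job_done(): hands the job in, once; it reports no verdict.
The state is a dict: "time": time; "joint_pos": joint angles; "joint_vel": joint speeds; "joint_efforts": joint torques, N m; "tool_pos": TCP position; "tool_rot": TCP orientation; "contact_force": force on the tool from outside, world axes, zero at the start; "ft_torque": the same for the moment, N m; "gripper_width": opening from 0.0 (shut) to 1.0 (fully open).
Only numpy, scipy, OpenCV 4.12 (cv2) and the standard library are available. Lean on these libraries where they do the work, as an engineer would, in place of code of your own. Each camera call takes 0.05 s, during which the arm holds its last target.

## Working session

There is one attempt and no reset: what is moved stays moved. The work goes in short steps, Python scripts to look and compute and a tool call to move; the robot and the scene stay as the last step left them, time stands still between calls to the robot, and variables do not carry over. Pictures are saved under pics/ and viewed, and the job is handed in when it is done.

Besides the shell and the picture viewer there is one more tool, called after "Call:" by a JSON object that holds its "op" and its "data", one argument or row to a line. move_arm: Moves the arm, as the interface text tells. Its arguments: {"type":"object","properties":{"rows":{"type":"array"}},"required":["rows"]}

```bash
mkdir -p pics; python3 - <<'E'
from plant import manip
import cv2,numpy as np
s=manip.state(); print(s)
for n in("side","top"):
    f=manip.grab_frame(n); cv2.imwrite(f"pics/{n}0.png",f["color"][:,:,::-1]); print(n,f["intrinsics"],f["dist_coeffs"],f["R"],f["t"])
E
```

```text
{'time': 0.0, 'joint_pos': array([-1.39101480e+00,  5.33211796e-02,  1.61429991e+00,  3.59196099e-05,
        1.47604976e+00, -1.19006233e-01]), 'joint_vel': array([ 1.47050246e-03, -4.80171422e-04, -1.15103276e-05,  1.84089963e-03,
       -1.96246852e-03, -3.40889045e-04]), 'joint_efforts': array([ 7.51889947e-04, -3.93676400e+01, -3.70179927e+01, -2.35974875e-05,
        6.94304341e-03, -1.38453140e-05]), 'tool_pos': array([ 0.18386759, -0.5966747 ,  0.23008164]), 'tool_rot': array([-1.03915889e-03,  9.88861196e-01,  1.48837011e-01, -1.37015798e-05]), 'contact_force': array([-0.36937184, -0.88750152,  0.10709396]), 'ft_torque': array([ 0.00156306, -0.05265003, -0.03018662]), 'gripper_width': 1.0020861145849362}
side [[523.16079055   0.         326.82968778]
 [  0.         523.16079055 234.62491552]
 [  0.           0.           1.        ]] [-0.07422625  0.          0.          0.          0.        ] [[-0.97882632 -0.20402613  0.0165037 ]
 [-0.15274655  0.67437324 -0.72241901]
 [ 0.1362627  -0.70964362 -0.69125857]] [0.4967424  0.18838429 1.44637517]
top [[560.8573283    0.         325.52041943]
 [  0.         560.8573283  235.21205288]
 [  0.           0.           1.        ]] [-0.01584831  0.          0.          0.          0.        ] [[ 0.01180494 -0.99992825 -0.00203445]
 [-0.98427755 -0.01126153 -0.17626937]
 [ 0.17623381  0.00408331 -0.98433987]] [0.00426648 0.49388394 1.63750653]
```

View pics/side0.png

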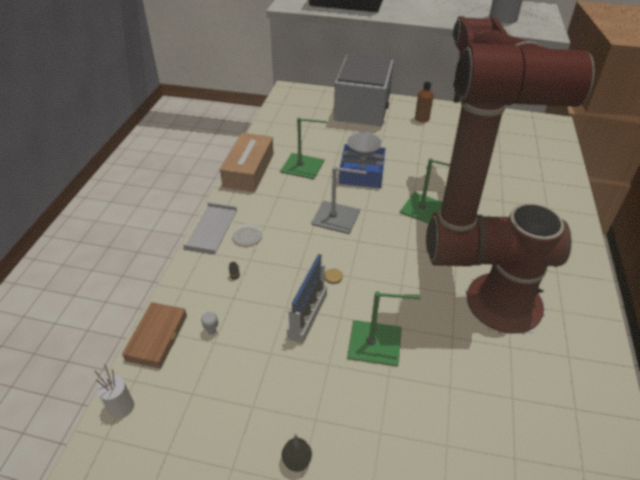

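View pics/top0.png

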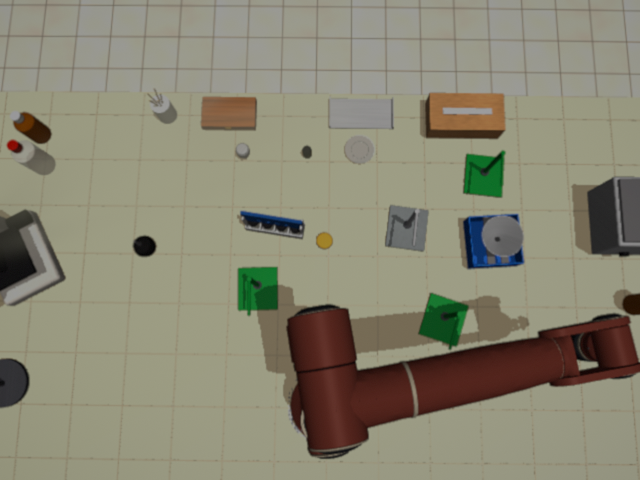

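Grey stand is at top (406,228) / side (337,195). The three green ones (top (485,175), (443,320), (258,290)) are look-alikes to be left alone. The caddy is at top (272,224) / side (308,298). I'll enlarge to confirm.

```bash
python3 - <<'E'
import cv2
a=cv2.imread("pics/top0.png");b=cv2.imread("pics/side0.png")
def c(i,x,y,w,h,k,n): cv2.imwrite(n,cv2.resize(i[y:y+h,x:x+w],None,fx=k,fy=k,interpolation=cv2.INTER_CUBIC))
c(a,230,195,100,60,8,"pics/c1.png");c(a,375,195,70,60,10,"pics/c2.png")
c(b,270,240,100,105,5.5,"pics/c3.png");c(b,300,155,80,80,7,"pics/c4.png")
E
```

```text
(no output)
```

View pics/c1.png

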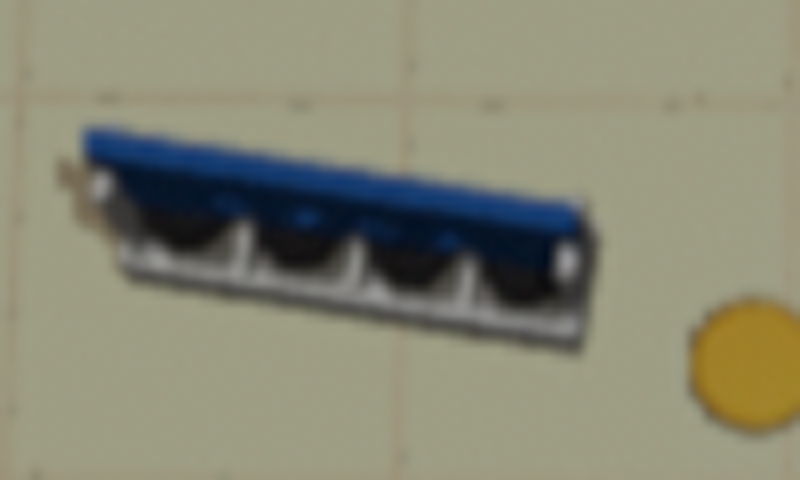

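View pics/c2.png

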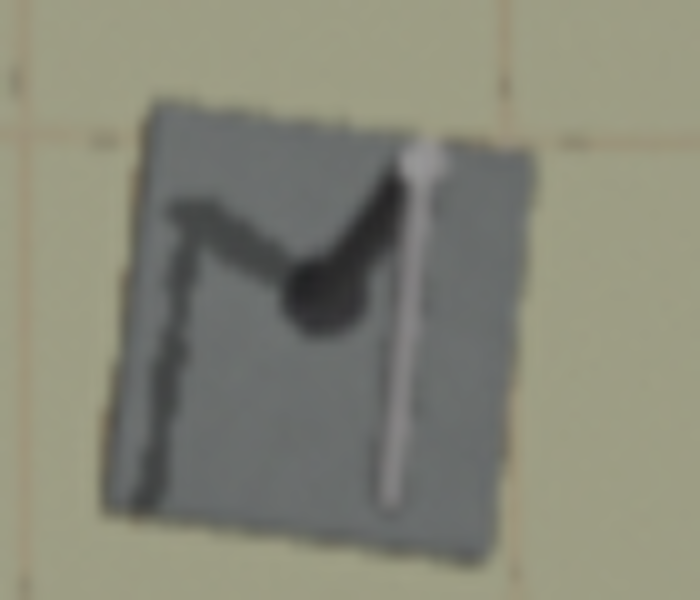

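View pics/c3.png

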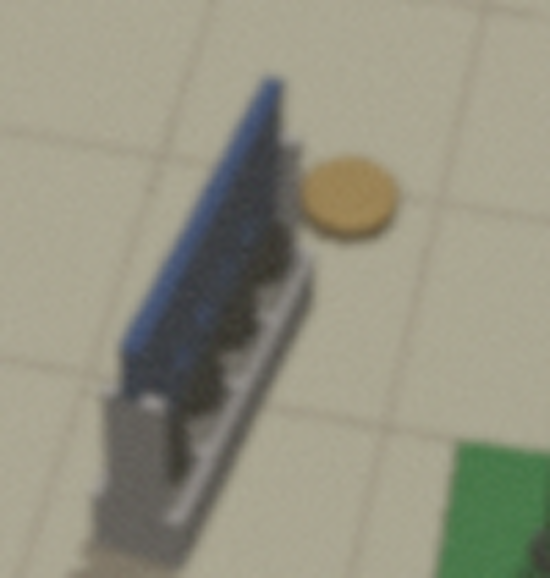

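View pics/c4.png

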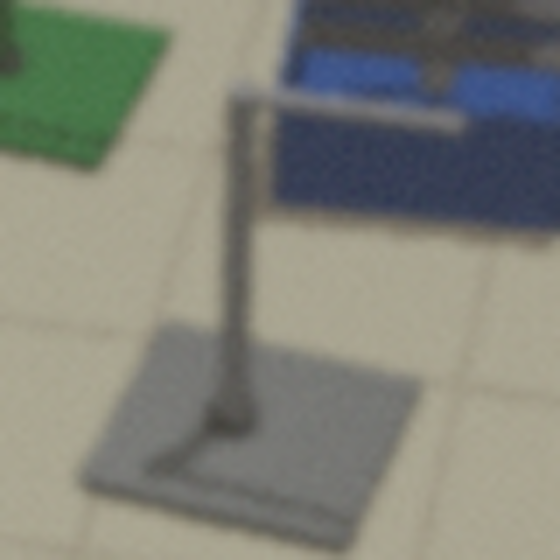

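```bash
cat > h.py <<'E'
import numpy as np,cv2
from scipy.optimize import least_squares
np.set_printoptions(precision=4,suppress=True)
CAL={"side":(523.16079055,326.82968778,234.62491552,-0.07422625,[[-0.97882632,-0.20402613,0.0165037],[-0.15274655,0.67437324,-0.72241901],[0.1362627,-0.70964362,-0.69125857]],[0.4967424,0.18838429,1.44637517]),
"top":(560.8573283,325.52041943,235.21205288,-0.01584831,[[0.01180494,-0.99992825,-0.00203445],[-0.98427755,-0.01126153,-0.17626937],[0.17623381,0.00408331,-0.98433987]],[0.00426648,0.49388394,1.63750653])}
def proj(n,P):
    f,cx,cy,k,R,t=CAL[n]
    return cv2.projectPoints(np.array(P,float).reshape(-1,3),cv2.Rodrigues(np.array(R))[0],np.array(t),np.array([[f,0,cx],[0,f,cy],[0,0,1]]),np.array([k,0,0,0,0.]))[0].reshape(-1,2)
def px(c,x0,y0,k): return [x0+(c[0]+.5)/k-.5,y0+(c[1]+.5)/k-.5]
def tf(p,P):
    P=np.array(P,float);c,s=np.cos(p[2]),np.sin(p[2])
    return np.c_[p[0]+c*P[:,0]-s*P[:,1],p[1]+s*P[:,0]+c*P[:,1],P[:,2]]
def fit(obs,p0,free_z=False):
    def r(p): 
        o=[]
        for n,P,uv in obs:
            W=tf(p,P); 
            if free_z: W[:,2]+=p[3]
            o.append((proj(n,W)-np.array(uv)).ravel())
        return np.concatenate(o)
    s=least_squares(r,p0); return s.x,r(s.x).reshape(-1,2)
E
python3 - <<'E'
from h import *
T=lambda L:[px(c,375,195,10) for c in L]; S=lambda L:[px(c,300,155,7) for c in L]
q=[[.11,.06,.01],[.11,-.06,.01],[-.02,-.06,.01],[-.02,.06,.01]]
pts=q+[[-.042,0,.204],[.055,0,.199]]
p,r=fit([("top",pts,T([(155,100),(535,150),(490,565),(105,515),(388,508),(422,158)])),
("side",q[:1]+q[1:3]+q[3:]+pts[4:],S([(85,480),(175,320),(420,380),(347,527),(462,125),(240,97)]))],[.5,-.2,0])
print("stand",p,np.degrees(p[2]));print(r)
c=[[0,.088,.155],[0,-.088,.155]]
p,r=fit([("top",c,[px(x,230,195,8) for x in[(88,145),(581,217)]]),("side",c,[px(x,270,240,5.5) for x in[(130,347),(275,82)]])],[.5,.1,0])
print("caddy",p,np.degrees(p[2]));print(r)
E
```

```text
stand [ 0.4826 -0.2336 -0.1228] -7.038305722619397
[[-0.1835 -0.222 ]
 [ 0.4536 -0.1416]
 [ 0.5967 -0.3344]
 [-0.0489 -0.5438]
 [ 0.1377 -0.2995]
 [ 0.2398  0.3315]
 [-1.0845 -0.1549]
 [-1.5169 -0.2525]
 [ 1.0928 -0.0799]
 [ 0.7988  2.7245]
 [ 0.6485  0.5089]
 [ 0.8116 -0.9413]]
caddy [ 0.5252  0.1629 -0.1465] -8.391396258412856
[[-0.0374 -0.8214]
 [-0.1084 -0.2103]
 [ 0.4729  0.79  ]
 [ 0.4158 -0.8432]]
```

```bash
cat >> h.py <<'E'
from scipy.spatial.transform import Rotation as Ro
def rot(s): q=s["tool_rot"]; return Ro.from_quat([q[1],q[2],q[3],q[0]])
def want(yawy): # tool down, tool y at world angle yawy(rad)
    y=np.array([np.cos(yawy),np.sin(yawy),0]); z=np.array([0,0,-1.]); x=np.cross(y,z)
    return Ro.from_matrix(np.c_[x,y,z])
def go(s,pos=None,yawy=None):
    r=rot(s)
    if yawy is not None: print("turn deg tool",np.degrees((r.inv()*want(yawy)).as_rotvec()))
    if pos is not None: print("shift tool mm",1000*r.inv().apply(np.array(pos)-s["tool_pos"]))
    if pos is not None and yawy is not None: print("shift after turn mm",1000*want(yawy).inv().apply(np.array(pos)-s["tool_pos"]))
def show(s): print(s["time"],s["tool_pos"],"F",s["contact_force"],"T",s["ft_torque"],"w",s["gripper_width"],"j",s["joint_pos"])
E
python3 - <<'E'
from h import *
from plant import manip
s=manip.state();show(s);go(s,[.525,.163,.30],-.1465)
E
```

```text
0.1 [ 0.1838 -0.5967  0.2302] F [-0.2486 -0.7373 -0.2269] T [ 0.005  -0.0147 -0.0145] w 1.000606651442016 j [-1.391   0.0533  1.6142 -0.      1.476  -0.119 ]
turn deg tool [ -0.0912  -0.0702 -64.4861]
shift tool mm [ 549.6969 -625.7847  -68.5577]
shift after turn mm [801.406 226.592 -69.842]
```

Call:
{"op": "move_arm", "data": {
  "rows": [
    {"az": -8,"tz": -0.01,"jaw": 0},
    {"az": -8,"tz": -0.01,"jaw": 0},
    {"az": -8,"tz": -0.01,"jaw": 0},
    {"az": -8,"tz": -0.01,"jaw": 0},
    {"az": -8,"tz": -0.01,"jaw": 0},
    {"az": -8,"tz": -0.01,"jaw": 0},
    {"az": -8,"tz": -0.01,"jaw": 0},
    {"az": -8,"tz": -0.01,"jaw": 0}
  ]
}}

```text
schema error: expected keys tx, ty, tz, ax, ay, az, jaw
```

```bash
python3 - <<'E'
from h import *
from plant import manip
s=manip.state();show(s);go(s,[.525,.163,.30],-.1465)
E
```

```text
0.1 [ 0.1838 -0.5967  0.2302] F [-0.2486 -0.7373 -0.2269] T [ 0.005  -0.0147 -0.0145] w 1.000606651442016 j [-1.391   0.0533  1.6142 -0.      1.476  -0.119 ]
turn deg tool [ -0.0912  -0.0702 -64.4861]
shift tool mm [ 549.6969 -625.7847  -68.5577]
shift after turn mm [801.406 226.592 -69.842]
```

Call:
{"op": "move_arm", "data": {
  "rows": [
    {"tx": 0,"ty": 0,"tz": -0.01,"ax": 0,"ay": 0,"az": -8,"jaw": 0},
    {"tx": 0,"ty": 0,"tz": -0.01,"ax": 0,"ay": 0,"az": -8,"jaw": 0},
    {"tx": 0,"ty": 0,"tz": -0.01,"ax": 0,"ay": 0,"az": -8,"jaw": 0},
    {"tx": 0,"ty": 0,"tz": -0.01,"ax": 0,"ay": 0,"az": -8,"jaw": 0},
    {"tx": 0,"ty": 0,"tz": -0.01,"ax": 0,"ay": 0,"az": -8,"jaw": 0},
    {"tx": 0,"ty": 0,"tz": -0.01,"ax": 0,"ay": 0,"az": -8,"jaw": 0},
    {"tx": 0,"ty": 0,"tz": -0.01,"ax": 0,"ay": 0,"az": -8,"jaw": 0},
    {"tx": 0,"ty": 0,"tz": -0.01,"ax": 0,"ay": 0,"az": -8,"jaw": 0}
  ]
}}

```text
time: 0.9
tool_pos: [0.1833, -0.5935, 0.3039]
tool_rot: [-0.007, 0.745, 0.667, 0.005]
contact_force: [-0.4, 0.2, -0.5]
gripper_width: 1.003
```

```bash
python3 - <<'E'
from h import *
from plant import manip
s=manip.state();show(s);go(s,[.525,.163,.30],-.1465)
E
```

```text
0.9 [ 0.1833 -0.5935  0.3039] F [-0.3871  0.2271 -0.5389] T [-0.0081 -0.032   0.0366] w 1.0028428841649912 j [-1.391   0.0224  1.5242  0.      1.6124 -1.2813]
turn deg tool [-0.3012 -0.9491  2.1061]
shift tool mm [789.2145 256.8485  15.8027]
shift after turn mm [798.2832 227.6157   3.9268]
```

Call:
{"op": "move_arm", "data": {
  "rows": [
    {"tx": 0.044,"ty": 0.013,"tz": 0,"ax": 0,"ay": -0.9,"az": 2,"jaw": 0},
    {"tx": 0.044,"ty": 0.013,"tz": 0,"ax": 0,"ay": 0,"az": 0,"jaw": 0},
    {"tx": 0.044,"ty": 0.013,"tz": 0,"ax": 0,"ay": 0,"az": 0,"jaw": 0},
    {"tx": 0.044,"ty": 0.013,"tz": 0,"ax": 0,"ay": 0,"az": 0,"jaw": 0},
    {"tx": 0.044,"ty": 0.013,"tz": 0,"ax": 0,"ay": 0,"az": 0,"jaw": 0},
    {"tx": 0.044,"ty": 0.013,"tz": 0,"ax": 0,"ay": 0,"az": 0,"jaw": 0},
    {"tx": 0.044,"ty": 0.013,"tz": 0,"ax": 0,"ay": 0,"az": 0,"jaw": 0},
    {"tx": 0.044,"ty": 0.013,"tz": 0,"ax": 0,"ay": 0,"az": 0,"jaw": 0},
    {"tx": 0.044,"ty": 0.013,"tz": 0,"ax": 0,"ay": 0,"az": 0,"jaw": 0},
    {"tx": 0.044,"ty": 0.013,"tz": 0,"ax": 0,"ay": 0,"az": 0,"jaw": 0}
  ]
}}

```text
time: 1.9
tool_pos: [0.3765, -0.1646, 0.299]
tool_rot: [-0.005, 0.76, 0.65, -0.0]
contact_force: [1.0, -0.2, -0.1]
gripper_width: 0.999
```

```bash
python3 - <<'E'
from h import *
from plant import manip
s=manip.state();show(s);go(s,[.525,.163,.30],-.1465)
E
```

```text
1.9 [ 0.3765 -0.1646  0.299 ] F [ 0.9503 -0.2376 -0.0969] T [-0.0364 -0.0653 -0.0047] w 0.9989207141223639 j [-0.5951 -0.5147  1.9795  0.0021  1.6864 -0.4398]
turn deg tool [-0.447  -0.3465 -0.4906]
shift tool mm [346.5617  96.1468   0.3641]
shift after turn mm [345.7238  99.1133  -0.9673]
```

Call:
{"op": "move_arm", "data": {
  "rows": [
    {"tx": 0.043,"ty": 0.012,"tz": 0,"ax": -0.4,"ay": -0.3,"az": -0.5,"jaw": 0},
    {"tx": 0.043,"ty": 0.012,"tz": 0,"ax": 0,"ay": 0,"az": 0,"jaw": 0},
    {"tx": 0.043,"ty": 0.012,"tz": 0,"ax": 0,"ay": 0,"az": 0,"jaw": 0},
    {"tx": 0.043,"ty": 0.012,"tz": 0,"ax": 0,"ay": 0,"az": 0,"jaw": 0},
    {"tx": 0.043,"ty": 0.012,"tz": 0,"ax": 0,"ay": 0,"az": 0,"jaw": 0},
    {"tx": 0.043,"ty": 0.012,"tz": 0,"ax": 0,"ay": 0,"az": 0,"jaw": 0},
    {"tx": 0.043,"ty": 0.012,"tz": 0,"ax": 0,"ay": 0,"az": 0,"jaw": 0},
    {"tx": 0.035,"ty": 0.01,"tz": 0,"ax": 0,"ay": 0,"az": 0,"jaw": 0}
  ]
}}

```text
time: 2.7
tool_pos: [0.5198, 0.1707, 0.2962]
tool_rot: [-0.0, 0.756, 0.655, -0.0]
contact_force: [-1.5, -1.1, -0.1]
gripper_width: 1.0
```

```bash
python3 - <<'E'
from h import *
from plant import manip
s=manip.state();show(s);go(s,[.525,.163,.155-.034],-.1465)
E
```

```text
2.7 [0.5198 0.1707 0.2962] F [-1.5454 -1.1356 -0.1091] T [-0.0123  0.0053 -0.0306] w 0.9996706251887296 j [ 0.1815 -0.1634  1.7135 -0.0003  1.5925  0.3244]
turn deg tool [-0.0467  0.0341  0.2056]
shift tool mm [ -6.8291   6.3481 175.182 ]
shift after turn mm [ -6.9107   6.2299 175.1831]
```

Call:
{"op": "move_arm", "data": {
  "rows": [
    {"tx": -0.007,"ty": 0.006,"tz": 0.03,"ax": 0,"ay": 0,"az": 0,"jaw": 0},
    {"tx": 0,"ty": 0,"tz": 0.035,"ax": 0,"ay": 0,"az": 0,"jaw": 0},
    {"tx": 0,"ty": 0,"tz": 0.035,"ax": 0,"ay": 0,"az": 0,"jaw": 0},
    {"tx": 0,"ty": 0,"tz": 0.035,"ax": 0,"ay": 0,"az": 0,"jaw": 0},
    {"tx": 0,"ty": 0,"tz": 0.03,"ax": 0,"ay": 0,"az": 0,"jaw": 0},
    {"tx": 0,"ty": 0,"tz": 0,"ax": 0,"ay": 0,"az": 0,"jaw": 0}
  ]
}}

```text
time: 3.3
tool_pos: [0.5247, 0.169, 0.1239]
tool_rot: [-0.001, 0.753, 0.658, -0.001]
contact_force: [-1.3, -0.0, -1.7]
gripper_width: 0.994
```

```bash
python3 - <<'E'
from h import *
from plant import manip
s=manip.state();show(s);go(s,[.525,.163,.155-.034],-.1465)
f=manip.grab_frame("side")["color"];cv2.imwrite("pics/s1.png",cv2.resize(f[180:360,220:420],None,fx=4,fy=3.3)[:,:,::-1])
E
```

```text
3.3 [0.5247 0.169  0.1239] F [-1.3207 -0.0317 -1.6913] T [-0.0167  0.0311  0.0075] w 0.9937226867804927 j [ 0.1762 -0.0295  1.8809  0.0007  1.2929  0.3092]
turn deg tool [-0.1582  0.0094  0.7592]
shift tool mm [-5.8962  1.0847  2.8617]
shift after turn mm [-5.8819  1.1548  2.8639]
```

View pics/s1.png

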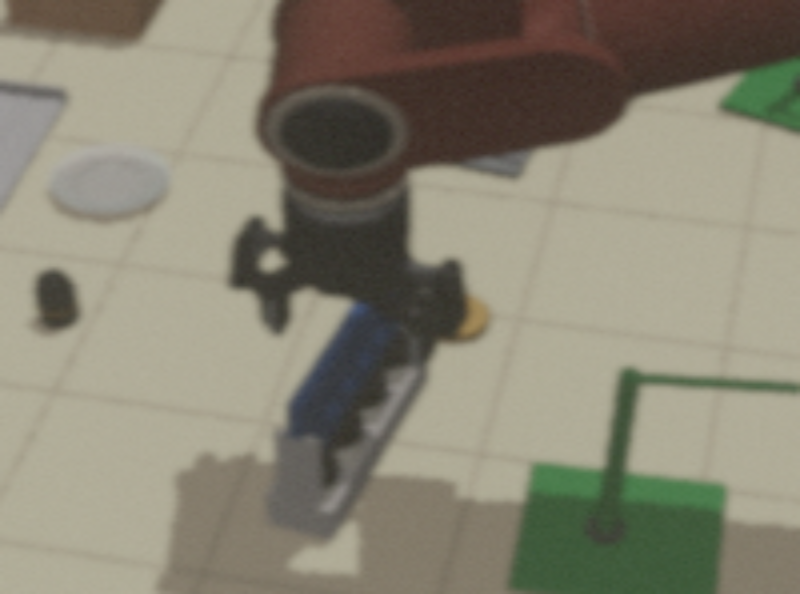

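The board (picture about (340,370)) stands between the open fingers, and all is clear. I'll center on it and close.

Call:
{"op": "move_arm", "data": {
  "rows": [
    {"tx": -0.006,"ty": 0.001,"tz": 0.001,"ax": 0,"ay": 0,"az": 0,"jaw": 0},
    {"tx": 0,"ty": 0,"tz": 0,"ax": 0,"ay": 0,"az": 0.5,"jaw": 255},
    {"tx": 0,"ty": 0,"tz": 0,"ax": 0,"ay": 0,"az": 0,"jaw": 255},
    {"tx": 0,"ty": 0,"tz": 0,"ax": 0,"ay": 0,"az": 0,"jaw": 255},
    {"tx": 0,"ty": 0,"tz": 0,"ax": 0,"ay": 0,"az": 0,"jaw": 255},
    {"tx": 0,"ty": 0,"tz": 0,"ax": 0,"ay": 0,"az": 0,"jaw": 255},
    {"tx": 0,"ty": 0,"tz": 0,"ax": 0,"ay": 0,"az": 0,"jaw": 255},
    {"tx": 0,"ty": 0,"tz": 0,"ax": 0,"ay": 0,"az": 0,"jaw": 255}
  ]
}}

```text
time: 4.15
tool_pos: [0.5314, 0.1631, 0.1346]
tool_rot: [0.004, 0.756, 0.655, 0.007]
contact_force: [-0.4, -0.6, -0.4]
gripper_width: 0.104
```

```bash
python3 - <<'E'
from h import *
from plant import manip
s=manip.state();show(s);go(s,[.525,.163,.155-.034],-.1465)
E
```

```text
4.15 [0.5314 0.1631 0.1346] F [-0.3608 -0.5898 -0.3547] T [ 0.0133 -0.1414  0.0166] w 0.10423769442915348 j [ 0.1637 -0.0417  1.8738  0.0004  1.2944  0.3068]
turn deg tool [ 0.8181 -0.2813  0.1902]
shift tool mm [-1.0752 -6.5391 13.458 ]
shift after turn mm [-1.0302 -6.3428 13.5552]
```

```bash
python3 - <<'E'
from h import *
from plant import manip
for n,(x,y) in {"side":(240,230),"top":(215,180)}.items():
    f=manip.grab_frame(n)["color"];cv2.imwrite(f"pics/{n}2.png",cv2.resize(f[y:y+110,x:x+130],None,fx=5,fy=5,interpolation=cv2.INTER_CUBIC)[:,:,::-1])
show(manip.state())
E
```

```text
4.25 [0.5314 0.1631 0.1345] F [ 1.1496 -0.4169 -0.6289] T [ 0.0372 -0.0054  0.0278] w 0.10437966545168087 j [ 0.1637 -0.0416  1.8737  0.0004  1.2946  0.3068]
```

View pics/side2.png

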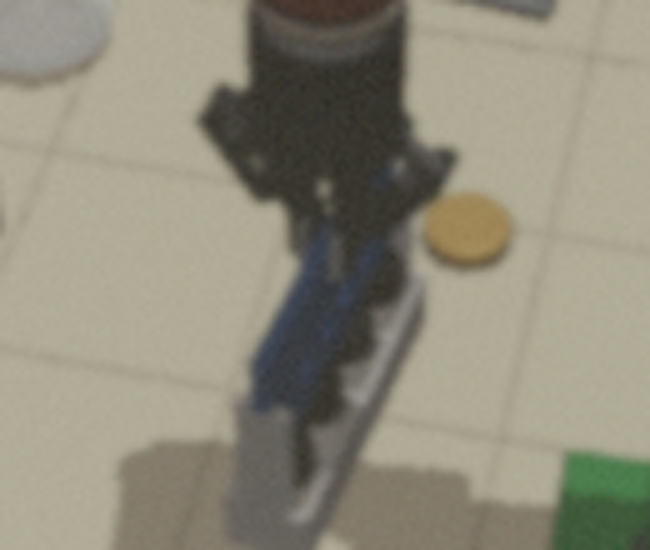

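View pics/top2.png

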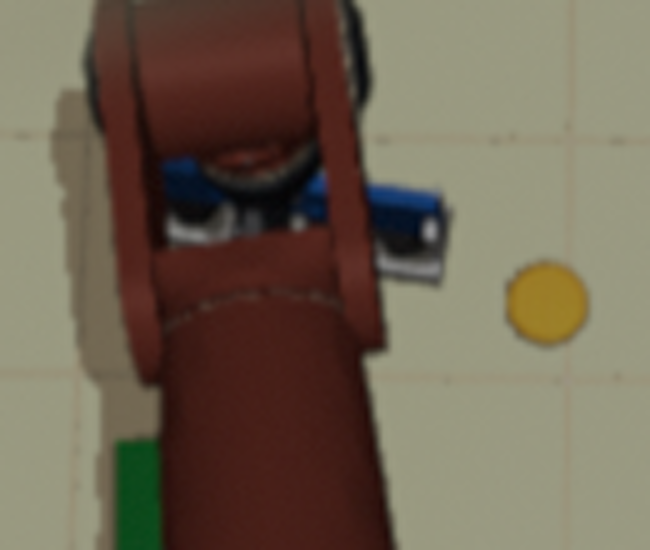

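Call:
{"op": "move_arm", "data": {
  "rows": [
    {"tx": 0,"ty": 0,"tz": 0,"ax": 0,"ay": 0,"az": 0,"jaw": 120},
    {"tx": 0,"ty": 0,"tz": 0,"ax": 0,"ay": 0,"az": 0,"jaw": 120}
  ]
}}

```text
time: 4.45
tool_pos: [0.5315, 0.1632, 0.1345]
tool_rot: [0.004, 0.756, 0.655, 0.007]
contact_force: [-0.4, -0.7, -0.4]
gripper_width: 0.431
```

```bash
python3 - <<'E'
from h import *
from plant import manip
s=manip.state();show(s);go(s,[.5314,.163,.155-.034],-.1465)
E
```

```text
4.45 [0.5315 0.1632 0.1345] F [-0.4155 -0.6749 -0.3789] T [-0.0482  0.0066 -0.0507] w 0.4309883952909766 j [ 0.1638 -0.0415  1.8736  0.0006  1.2944  0.3067]
turn deg tool [ 0.8091 -0.2919  0.197 ]
shift tool mm [-0.2975 -0.2216 13.5135]
shift after turn mm [-0.2291 -0.0298 13.5166]
```

Call:
{"op": "move_arm", "data": {
  "rows": [
    {"tx": 0,"ty": 0,"tz": 0.007,"ax": 0.8,"ay": -0.3,"az": 0.2,"jaw": 120},
    {"tx": 0,"ty": 0,"tz": 0.006,"ax": 0,"ay": 0,"az": 0,"jaw": 120},
    {"tx": 0,"ty": 0,"tz": 0,"ax": 0,"ay": 0,"az": 0,"jaw": 120}
  ]
}}

```text
time: 4.75
tool_pos: [0.5317, 0.1634, 0.1206]
tool_rot: [-0.0, 0.757, 0.653, -0.0]
contact_force: [-0.3, 0.4, -0.3]
gripper_width: 0.529
```

```bash
python3 - <<'E'
from h import *
from plant import manip
s=manip.state();show(s);go(s,[.5314,.163,.155-.034],-.1465)
E
```

```text
4.75 [0.5317 0.1634 0.1206] F [-0.3346  0.4389 -0.2835] T [ 0.0554 -0.0068 -0.039 ] w 0.5293595268359924 j [ 0.1644 -0.015   1.8726 -0.0001  1.2849  0.3112]
turn deg tool [-0.046   0.0234 -0.016 ]
shift tool mm [-0.4039 -0.2451 -0.4426]
shift after turn mm [-0.4037 -0.2449 -0.443 ]
```

Call:
{"op": "move_arm", "data": {
  "rows": [
    {"tx": 0,"ty": 0,"tz": 0,"ax": 0,"ay": 0,"az": 0,"jaw": 255},
    {"tx": 0,"ty": 0,"tz": 0,"ax": 0,"ay": 0,"az": 0,"jaw": 255},
    {"tx": 0,"ty": 0,"tz": 0,"ax": 0,"ay": 0,"az": 0,"jaw": 255},
    {"tx": 0,"ty": 0,"tz": 0,"ax": 0,"ay": 0,"az": 0,"jaw": 255},
    {"tx": 0,"ty": 0,"tz": 0,"ax": 0,"ay": 0,"az": 0,"jaw": 255},
    {"tx": 0,"ty": 0,"tz": 0,"ax": 0,"ay": 0,"az": 0,"jaw": 255}
  ]
}}

```text
time: 5.35
tool_pos: [0.5316, 0.1632, 0.12]
tool_rot: [-0.0, 0.757, 0.653, -0.001]
contact_force: [0.7, 0.3, 0.3]
gripper_width: 0.109
```

```bash
python3 - <<'E'
from h import *
from plant import manip
s=manip.state();show(s);go(s,[.5314,.163,.155-.034],-.1465)
E
```

```text
5.35 [0.5316 0.1632 0.12  ] F [0.6854 0.2664 0.2768] T [-0.001  -0.0451 -0.0109] w 0.10912903525977692 j [ 0.1643 -0.0145  1.873  -0.0005  1.2843  0.3112]
turn deg tool [-0.0569  0.0443 -0.0147]
shift tool mm [-0.2488 -0.204  -0.966 ]
shift after turn mm [-0.248  -0.2031 -0.9664]
```

Good grip, 14 mm deep. I'll lift slightly and feel the torque.

Call:
{"op": "move_arm", "data": {
  "rows": [
    {"tx": 0,"ty": 0,"tz": -0.004,"ax": 0,"ay": 0,"az": 0,"jaw": 255},
    {"tx": 0,"ty": 0,"tz": -0.006,"ax": 0,"ay": 0,"az": 0,"jaw": 255},
    {"tx": 0,"ty": 0,"tz": -0.008,"ax": 0,"ay": 0,"az": 0,"jaw": 255},
    {"tx": 0,"ty": 0,"tz": -0.008,"ax": 0,"ay": 0,"az": 0,"jaw": 255},
    {"tx": 0,"ty": 0,"tz": -0.004,"ax": 0,"ay": 0,"az": 0,"jaw": 255},
    {"tx": 0,"ty": 0,"tz": 0,"ax": 0,"ay": 0,"az": 0,"jaw": 255},
    {"tx": 0,"ty": 0,"tz": 0,"ax": 0,"ay": 0,"az": 0,"jaw": 255}
  ]
}}

```text
time: 6.05
tool_pos: [0.528, 0.1626, 0.148]
tool_rot: [-0.002, 0.757, 0.653, -0.005]
contact_force: [1.3, 0.6, -7.4]
gripper_width: 0.11
```

```bash
python3 - <<'E'
from h import *
from plant import manip
s=manip.state();show(s)
F=[];T=[]
for n in("side","top","side"):
    f=manip.grab_frame(n)["color"]; cv2.imwrite(f"pics/{n}3.png",cv2.resize(f[200:350,220:390],None,fx=4,fy=4,interpolation=cv2.INTER_CUBIC)[:,:,::-1])
    s=manip.state(); print(s["contact_force"],s["ft_torque"],"tool",rot(s).inv().apply(s["ft_torque"]))
E
```

```text
6.05 [0.528  0.1626 0.148 ] F [ 1.2903  0.5901 -7.3695] T [-0.11    0.0489  0.0551] w 0.10998678292378891 j [ 0.1644 -0.0464  1.8547 -0.0008  1.3439  0.3112]
[-0.2325  0.5576 -5.9097] [-0.1132 -0.0684 -0.008 ] tool [-0.0841 -0.1019  0.0094]
[-0.0619  0.2132 -6.0089] [-0.0817  0.0216  0.0105] tool [ 0.0094 -0.0841 -0.0097]
[-0.1063  0.2329 -6.1617] [-0.0843  0.027  -0.0311] tool [ 0.0145 -0.087   0.0319]
```

View pics/side3.png

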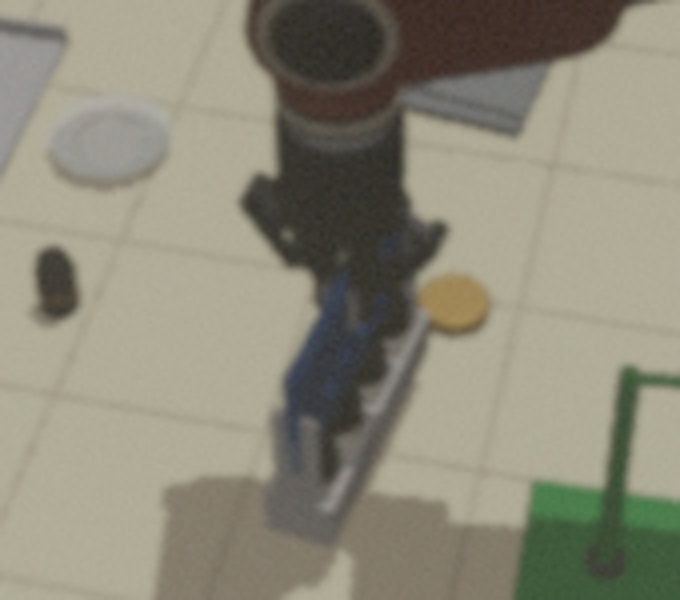

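Moment −0.083 N·m about world x at 6.05 N gives 13.7 mm towards +y, which points to hole 3. I'll set it down and regrip over hole 3 to verify that the moment vanishes.

Call:
{"op": "move_arm", "data": {
  "rows": [
    {"tx": 0,"ty": 0,"tz": 0.009,"ax": 0,"ay": 0,"az": 0,"jaw": 255},
    {"tx": 0,"ty": 0,"tz": 0.009,"ax": 0,"ay": 0,"az": 0,"jaw": 255},
    {"tx": 0,"ty": 0,"tz": 0.006,"ax": 0,"ay": 0,"az": 0,"jaw": 255},
    {"tx": 0,"ty": 0,"tz": 0.003,"ax": 0,"ay": 0,"az": 0,"jaw": 255},
    {"tx": 0,"ty": 0,"tz": 0.001,"ax": 0,"ay": 0,"az": 0,"jaw": 255}
  ]
}}

```text
time: 6.7
tool_pos: [0.5285, 0.162, 0.1204]
tool_rot: [-0.002, 0.757, 0.653, -0.005]
contact_force: [-2.7, -0.7, 0.6]
gripper_width: 0.107
```

```bash
python3 - <<'E'
from h import *
from plant import manip
s=manip.state();show(s);go(s,[.5316,.163,.12],-.1465)
E
```

```text
6.7 [0.5285 0.162  0.1204] F [-2.6602 -0.6633  0.619 ] T [0.2009 0.6936 0.1208] w 0.10722891407368601 j [ 0.1637 -0.0163  1.8742 -0.0021  1.2947  0.3108]
turn deg tool [-0.5656  0.3001  0.0005]
shift tool mm [1.489  2.9547 0.3196]
shift after turn mm [1.4872 2.9514 0.3565]
```

Down. Open partly, shift 14 mm along tool x, and close.

Call:
{"op": "move_arm", "data": {
  "rows": [
    {"tx": 0,"ty": 0,"tz": 0,"ax": 0,"ay": 0,"az": 0,"jaw": 150},
    {"tx": 0,"ty": 0,"tz": 0,"ax": 0,"ay": 0,"az": 0,"jaw": 150},
    {"tx": 0.007,"ty": 0,"tz": 0,"ax": -0.6,"ay": 0.3,"az": 0,"jaw": 150},
    {"tx": 0.007,"ty": 0,"tz": 0,"ax": 0,"ay": 0,"az": 0,"jaw": 150},
    {"tx": 0,"ty": 0,"tz": 0,"ax": 0,"ay": 0,"az": 0,"jaw": 150}
  ]
}}

```text
time: 7.2
tool_pos: [0.534, 0.1777, 0.1236]
tool_rot: [0.002, 0.757, 0.653, 0.005]
contact_force: [0.1, 0.0, 0.0]
gripper_width: 0.415
```

```bash
python3 - <<'E'
from h import *
from plant import manip
s=manip.state();show(s);go(s,[.5305,.1764,.12],-.1465)
E
```

```text
7.2 [0.534  0.1777 0.1236] F [0.0801 0.0404 0.0183] T [-0.0149  0.029   0.0269] w 0.41489177667900284 j [ 0.1888 -0.0103  1.8625  0.0005  1.2791  0.3358]
turn deg tool [ 0.5469 -0.2212 -0.0362]
shift tool mm [-1.8386 -3.2673  3.5472]
shift after turn mm [-1.8228 -3.2344  3.5853]
```

Call:
{"op": "move_arm", "data": {
  "rows": [
    {"tx": -0.001,"ty": -0.002,"tz": 0.003,"ax": 0.5,"ay": -0.2,"az": 0,"jaw": 150},
    {"tx": 0,"ty": 0,"tz": 0,"ax": 0,"ay": 0,"az": 0,"jaw": 150},
    {"tx": 0,"ty": 0,"tz": 0,"ax": 0,"ay": 0,"az": 0,"jaw": 255},
    {"tx": 0,"ty": 0,"tz": 0,"ax": 0,"ay": 0,"az": 0,"jaw": 255},
    {"tx": 0,"ty": 0,"tz": 0,"ax": 0,"ay": 0,"az": 0,"jaw": 255},
    {"tx": 0,"ty": 0,"tz": 0,"ax": 0,"ay": 0,"az": 0,"jaw": 255},
    {"tx": 0,"ty": 0,"tz": 0,"ax": 0,"ay": 0,"az": 0,"jaw": 255}
  ]
}}

```text
time: 7.9
tool_pos: [0.5311, 0.1775, 0.1199]
tool_rot: [-0.001, 0.757, 0.654, -0.0]
contact_force: [-0.8, 0.9, 0.3]
gripper_width: 0.108
```

Call:
{"op": "move_arm", "data": {
  "rows": [
    {"tx": 0,"ty": 0,"tz": -0.005,"ax": 0,"ay": 0,"az": 0,"jaw": 255},
    {"tx": 0,"ty": 0,"tz": -0.01,"ax": 0,"ay": 0,"az": 0,"jaw": 255},
    {"tx": 0,"ty": 0,"tz": -0.02,"ax": 0,"ay": 0,"az": 0,"jaw": 255},
    {"tx": 0,"ty": 0,"tz": -0.025,"ax": 0,"ay": 0,"az": 0,"jaw": 255},
    {"tx": 0,"ty": 0,"tz": -0.03,"ax": 0,"ay": 0,"az": 0,"jaw": 255},
    {"tx": 0,"ty": 0,"tz": -0.025,"ax": 0,"ay": 0,"az": 0,"jaw": 255},
    {"tx": 0,"ty": 0,"tz": -0.01,"ax": 0,"ay": 0,"az": 0,"jaw": 255},
    {"tx": 0,"ty": 0,"tz": 0,"ax": 0,"ay": 0,"az": 0,"jaw": 255},
    {"tx": 0,"ty": 0,"tz": 0,"ax": 0,"ay": 0,"az": 0,"jaw": 255},
    {"tx": 0,"ty": 0,"tz": 0,"ax": 0,"ay": 0,"az": 0,"jaw": 255}
  ]
}}

```text
time: 8.9
tool_pos: [0.5245, 0.1754, 0.2385]
tool_rot: [-0.006, 0.757, 0.653, -0.011]
contact_force: [0.6, -0.1, -6.0]
gripper_width: 0.107
```

```bash
python3 - <<'E'
from h import *
from plant import manip
s=manip.state();show(s)
for n in("side","top","side"):
    f=manip.grab_frame(n)["color"]; cv2.imwrite(f"pics/{n}4.png",f[:,:,::-1])
    s=manip.state(); print(s["contact_force"],s["ft_torque"])
go(s,None,-.1228)
E
python3 -c "
import cv2
for n,(x,y) in {'side':(240,180),'top':(215,150)}.items():
    f=cv2.imread(f'pics/{n}4.png');cv2.imwrite(f'pics/{n}4c.png',cv2.resize(f[y:y+140,x:x+130],None,fx=4,fy=4))"
```

```text
8.9 [0.5245 0.1754 0.2385] F [ 0.5922 -0.0611 -6.0183] T [ 0.0392 -0.0686 -0.0129] w 0.106755759237222 j [ 0.1884 -0.1069  1.7574 -0.0004  1.5151  0.3359]
[ 0.4763 -0.5835 -7.5606] [0.0368 0.0094 0.0183]
[ 0.0612  0.8791 -6.6551] [-0.0145 -0.0262  0.0074]
[ 0.4151  0.5272 -6.9882] [ 0.0386 -0.0519  0.011 ]
turn deg tool [-1.331   0.4707 -1.4082]
```

View pics/side4c.png

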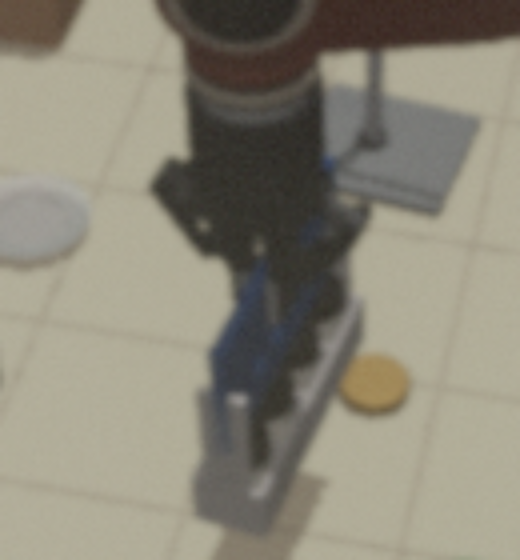

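View pics/top4c.png

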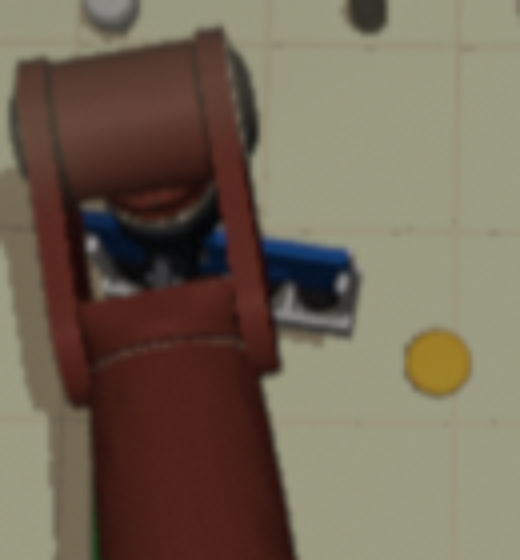

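Moment is now about 0, so the centre of mass is under the grip at hole 3. Now to in front of the peg.

```bash
python3 - <<'E'
from h import *
from plant import manip
s=manip.state();go(s,[.405,-.224,.25],-.1228)
E
```

```text
turn deg tool [-1.331   0.4707 -1.4082]
shift tool mm [-412.723   -59.6941   -6.7246]
shift after turn mm [-411.0586  -69.6052  -11.6111]
```

Call:
{"op": "move_arm", "data": {
  "rows": [
    {"tx": 0,"ty": -0.005,"tz": -0.003,"ax": -1.3,"ay": 0.5,"az": -1.4,"jaw": 255},
    {"tx": -0.01,"ty": -0.006,"tz": -0.003,"ax": 0,"ay": 0,"az": 0,"jaw": 255},
    {"tx": -0.02,"ty": -0.006,"tz": -0.002,"ax": 0,"ay": 0,"az": 0,"jaw": 255},
    {"tx": -0.03,"ty": -0.006,"tz": 0,"ax": 0,"ay": 0,"az": 0,"jaw": 255},
    {"tx": -0.03,"ty": -0.006,"tz": 0,"ax": 0,"ay": 0,"az": 0,"jaw": 255},
    {"tx": -0.03,"ty": -0.006,"tz": 0,"ax": 0,"ay": 0,"az": 0,"jaw": 255},
    {"tx": -0.03,"ty": -0.006,"tz": 0,"ax": 0,"ay": 0,"az": 0,"jaw": 255},
    {"tx": -0.03,"ty": -0.006,"tz": 0,"ax": 0,"ay": 0,"az": 0,"jaw": 255},
    {"tx": -0.03,"ty": -0.006,"tz": 0,"ax": 0,"ay": 0,"az": 0,"jaw": 255},
    {"tx": -0.02,"ty": -0.003,"tz": 0,"ax": 0,"ay": 0,"az": 0,"jaw": 255},
    {"tx": -0.01,"ty": -0.003,"tz": 0,"ax": 0,"ay": 0,"az": 0,"jaw": 255},
    {"tx": 0,"ty": 0,"tz": 0,"ax": 0,"ay": 0,"az": 0,"jaw": 255}
  ]
}}

```text
time: 10.25
tool_pos: [0.4255, -0.0667, 0.247]
tool_rot: [0.002, 0.747, 0.664, -0.001]
contact_force: [-0.0, -0.3, -6.4]
gripper_width: 0.106
```

```bash
python3 - <<'E'
from h import *
from plant import manip
s=manip.state();show(s);go(s,[.40,-.223,.242],-.1228)
E
```

```text
10.25 [ 0.4255 -0.0667  0.247 ] F [-0.0049 -0.291  -6.3644] T [-0.1156 -0.019   0.029 ] w 0.10632476966150287 j [-0.3259 -0.452   2.0218 -0.0042  1.5692 -0.2083]
turn deg tool [0.0947 0.2676 0.2965]
shift tool mm [-158.1634   -7.0014    5.7076]
shift after turn mm [-158.2224   -6.1738    4.9796]
```

Call:
{"op": "move_arm", "data": {
  "rows": [
    {"tx": -0.01,"ty": -0.001,"tz": 0,"ax": 0,"ay": 0.3,"az": 0.3,"jaw": 255},
    {"tx": -0.025,"ty": -0.001,"tz": 0,"ax": 0,"ay": 0,"az": 0,"jaw": 255},
    {"tx": -0.03,"ty": -0.002,"tz": 0,"ax": 0,"ay": 0,"az": 0,"jaw": 255},
    {"tx": -0.03,"ty": -0.002,"tz": 0,"ax": 0,"ay": 0,"az": 0,"jaw": 255},
    {"tx": -0.025,"ty": -0.001,"tz": 0,"ax": 0,"ay": 0,"az": 0,"jaw": 255},
    {"tx": -0.015,"ty": 0,"tz": 0,"ax": 0,"ay": 0,"az": 0,"jaw": 255},
    {"tx": -0.008,"ty": 0,"tz": 0,"ax": 0,"ay": 0,"az": 0,"jaw": 255},
    {"tx": 0,"ty": 0,"tz": 0,"ax": 0,"ay": 0,"az": 0,"jaw": 255},
    {"tx": 0,"ty": 0,"tz": 0,"ax": 0,"ay": 0,"az": 0,"jaw": 255}
  ]
}}

```text
time: 11.15
tool_pos: [0.4018, -0.2093, 0.2466]
tool_rot: [-0.001, 0.746, 0.666, 0.003]
contact_force: [-0.1, 1.0, -6.4]
gripper_width: 0.111
```

```bash
python3 - <<'E'
from h import *
from plant import manip
s=manip.state();show(s);go(s,[.40,-.223,.242],-.1228)
for n in("side","top"):
    f=manip.grab_frame(n)["color"]; cv2.imwrite(f"pics/{n}5.png",f[:,:,::-1])
    x,y=(300,120) if n=="side" else (360,180)
    cv2.imwrite(f'pics/{n}5c.png',cv2.resize(f[y:y+100,x:x+110],None,fx=6,fy=6,interpolation=cv2.INTER_CUBIC)[:,:,::-1])
E
```

```text
11.15 [ 0.4018 -0.2093  0.2466] F [-0.1259  1.0137 -6.379 ] T [0.0343 0.048  0.0152] w 0.11063711981295495 j [-0.6483 -0.3883  1.9769  0.0056  1.5531 -0.5362]
turn deg tool [ 0.1562 -0.2835  0.611 ]
shift tool mm [-13.8645  -0.2403   4.5219]
shift after turn mm [-13.8437  -0.0801   4.5908]
```

View pics/side5c.png

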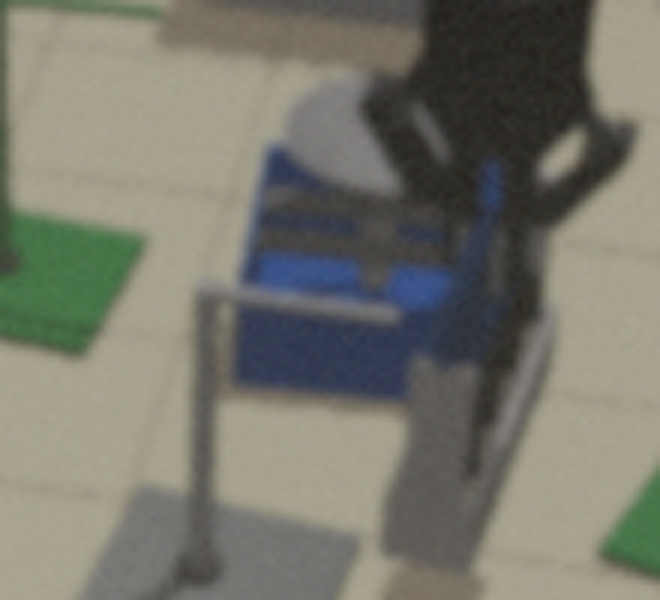

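View pics/top5c.png

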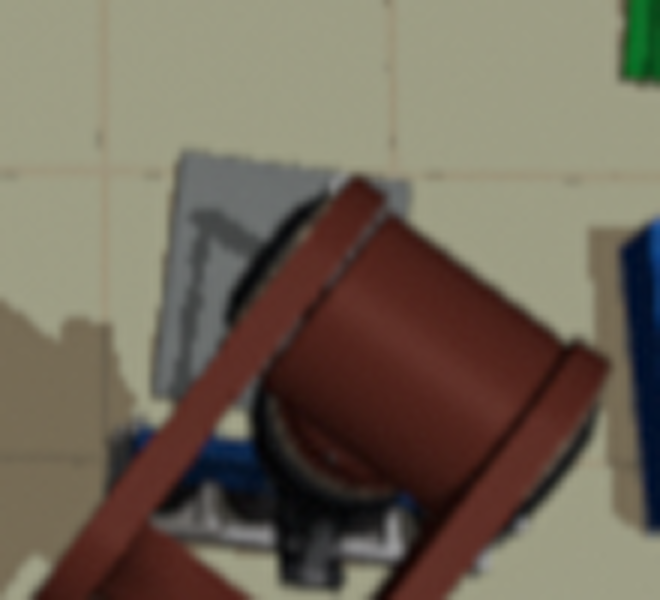

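```bash
cat > ov.py <<'E'
from h import *
def board(tool_pos,R,dy,dz,dx=0):
    # caddy frame pts -> world. caddy axes: x=tool y, y=tool x, z=-tool z. TCP at caddy (dx, dy, dz)
    M=R.as_matrix(); A=np.c_[M[:,1],M[:,0],-M[:,2]]
    return lambda P:(np.array(P,float)-[dx,dy,dz])@A.T+tool_pos
rect=[[0,-.088,.155],[0,.088,.155],[0,.088,.069],[0,-.088,.069],[0,-.088,.155]]
tray=[[.023,.088,0],[-.023,.088,0],[-.023,-.088,0],[.023,-.088,0],[.023,.088,0]]
th=np.linspace(0,2*np.pi,20); hole=lambda y:np.c_[0*th,y+.008*np.cos(th),.1+.008*np.sin(th)]
def draw(img,n,f,k,x0,y0,w,h,out,extra=[]):
    im=cv2.resize(img[y0:y0+h,x0:x0+w],None,fx=k,fy=k,interpolation=cv2.INTER_CUBIC)
    def pl(P,c):
        q=((proj(n,P)+.5-[x0,y0])*k-.5).round().astype(int); cv2.polylines(im,[q.reshape(-1,1,2)],False,c,1)
    for P,c in((rect,(0,255,255)),(tray,(0,255,0)),(hole(.0135),(0,0,255)),(hole(.0405),(255,0,255))): pl(f(P),c)
    for P in extra: pl(P,(255,255,0))
    cv2.imwrite(out,im)
E
python3 - <<'E'
from ov import *
from plant import manip
s=manip.state()
f=board(s["tool_pos"],rot(s),.0145,.120)
peg=tf([.4826,-.2336,-.1228],[[-.044,0,.204],[.055,0,.1945]])
for n,x,y in(("side",300,120),("top",360,180)):
    draw(cv2.imread(f"pics/{n}5.png"),n,f,6,x,y,110,100,f"pics/{n}5o.png",[peg])
E
```

```text
(no output)
```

View pics/side5o.png

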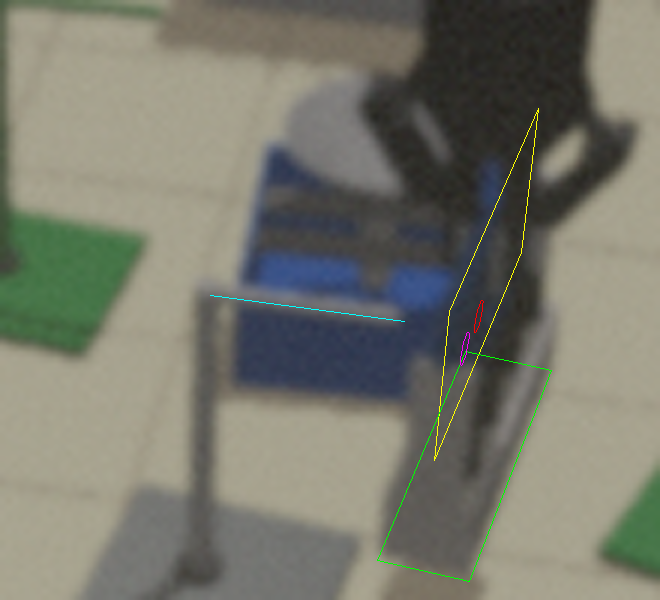

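View pics/top5o.png

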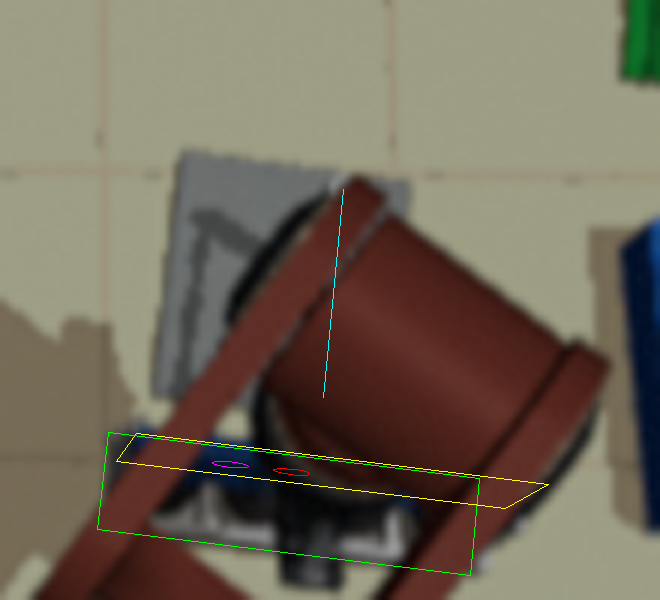

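```bash
python3 - <<'E'
import cv2
a=cv2.imread("pics/side5.png")
for n,(x,y,w,h) in {"p":(360,170,40,55),"q":(330,160,50,25)}.items():
    c=cv2.resize(a[y:y+h,x:x+w],None,fx=10 if n=="p" else 14,fy=10 if n=="p" else 14,interpolation=cv2.INTER_CUBIC)
    cv2.imwrite(f"pics/z{n}.png",cv2.convertScaleAbs(c,alpha=1.6))
b=cv2.imread("pics/top5.png");c=cv2.resize(b[240:280,372:432],None,fx=12,fy=12,interpolation=cv2.INTER_CUBIC);cv2.imwrite("pics/zt.png",cv2.convertScaleAbs(c,alpha=1.6))
E
```

```text
(no output)
```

View pics/zp.png

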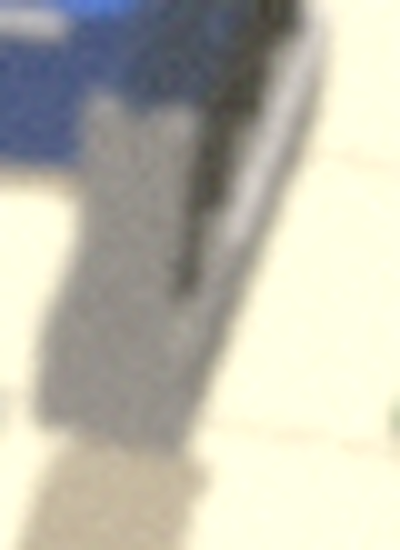

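View pics/zq.png

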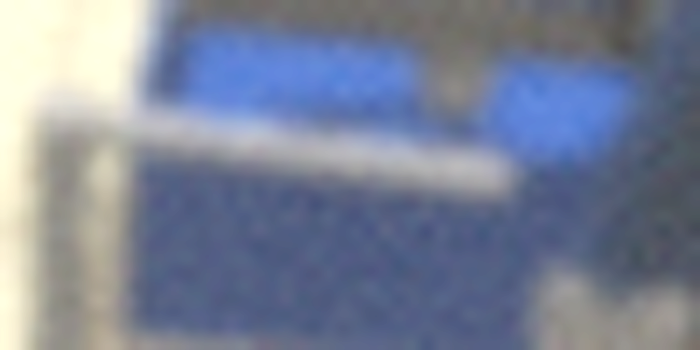

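View pics/zt.png

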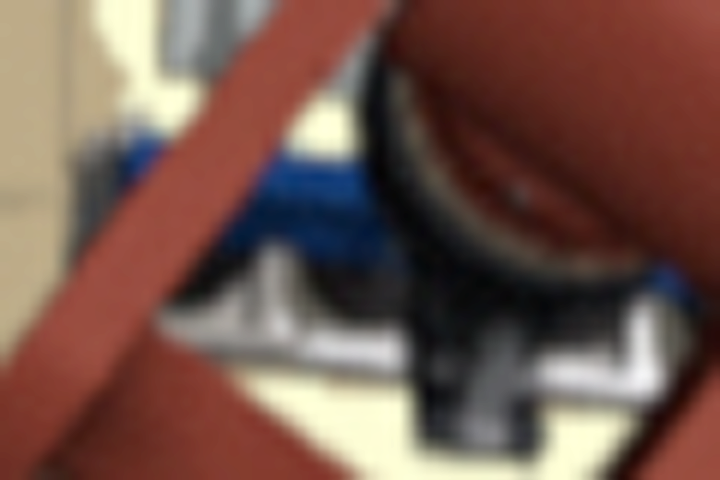

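```bash
python3 - <<'E'
from ov import *
from plant import manip
s=manip.state()
f=board(s["tool_pos"],rot(s),.0145,.120)
g=tf([.4826,-.2336,-.1228],[[-.044,0,.2044]])
print("side corners (363.3,211.5),(377.7,214.5): ",proj("side",f([[.023,.088,0],[-.023,.088,0]])))
print("tip side (366.3,172.2)",proj("side",g)," top(413.8,246 before)",proj("top",g))
print("top board corner (382,250.4)",proj("top",f([[.005,.088,.155]])))
print("top -y -x corner (427,272.8)",proj("top",f([[-.023,-.088,z] for z in(0,.02,.03)])))
for d in np.eye(3)*.001: print("px per mm",d,proj("side",g+d)-proj("side",g),proj("top",g+d)-proj("top",g))
E
```

```text
side corners (363.3,211.5),(377.7,214.5):  [[362.3376 212.9679]
 [377.7266 216.4913]]
tip side (366.3,172.2) [[366.8733 172.9638]]  top(413.8,246 before) [[413.4392 245.7353]]
top board corner (382,250.4) [[382.4232 249.8422]]
top -y -x corner (427,272.8) [[437.9218 275.343 ]
 [439.357  274.6061]
 [440.0883 274.2306]]
px per mm [0.001 0.    0.   ] [[-0.3382 -0.0471]] [[-0.0058 -0.366 ]]
px per mm [0.    0.001 0.   ] [[-0.0509  0.2017]] [[-0.3705 -0.0042]]
px per mm [0.    0.    0.001] [[ 0.0234 -0.2746]] [[ 0.0565 -0.0585]]
```

```bash
python3 - <<'E'
from ov import *
from plant import manip
s=manip.state();go(s,[.4082,-.2244,.2235],-.1228)
E
```

```text
turn deg tool [ 0.1689 -0.2583  0.6465]
shift tool mm [-14.5831   7.9591  23.1512]
shift after turn mm [-14.3875   8.1909  23.1927]
```

Call:
{"op": "move_arm", "data": {
  "rows": [
    {"tx": -0.005,"ty": 0,"tz": 0.005,"ax": 0.2,"ay": -0.3,"az": 0.6,"jaw": 255},
    {"tx": -0.005,"ty": 0,"tz": 0.006,"ax": 0,"ay": 0,"az": 0,"jaw": 255},
    {"tx": -0.003,"ty": 0,"tz": 0.006,"ax": 0,"ay": 0,"az": 0,"jaw": 255},
    {"tx": 0,"ty": 0,"tz": 0.004,"ax": 0,"ay": 0,"az": 0,"jaw": 255},
    {"tx": 0,"ty": 0,"tz": 0,"ax": 0,"ay": 0,"az": 0,"jaw": 255},
    {"tx": 0,"ty": 0,"tz": 0,"ax": 0,"ay": 0,"az": 0,"jaw": 255}
  ]
}}

```text
time: 11.85
tool_pos: [0.4003, -0.2211, 0.2228]
tool_rot: [-0.001, 0.748, 0.663, -0.001]
contact_force: [0.5, 0.0, -6.1]
gripper_width: 0.109
```

```bash
cat > st.py <<'E'
from ov import *
from plant import manip
s=manip.state();show(s)
S=np.array([.4826,-.2336]);c,q=np.cos(-.1228),np.sin(-.1228)
def instand(p): d=p[:2]-S; return np.array([c*d[0]+q*d[1],-q*d[0]+c*d[1],p[2]])
f=board(s["tool_pos"],rot(s),.0145,.120)
h=instand(f([[0,.0135,.1]])[0]); print("hole3 in stand mm",h*1000,"peg z here",200-h[0]*100); go(s,None,-.1228)
E
python3 st.py
```

```text
11.85 [ 0.4003 -0.2211  0.2228] F [ 0.4904  0.023  -6.0655] T [-0.0093  0.0533 -0.0007] w 0.10947951242844194 j [-0.667  -0.3613  1.9962 -0.0009  1.5085 -0.5472]
hole3 in stand mm [-83.2468   1.3256 202.8068] peg z here 208.32468059265472
turn deg tool [-0.115  -0.0084  0.1706]
```

Call:
{"op": "move_arm", "data": {
  "rows": [
    {"tx": -0.001,"ty": 0.006,"tz": -0.0005,"ax": 0,"ay": 0,"az": 0.1,"jaw": 255},
    {"tx": -0.001,"ty": 0.008,"tz": -0.0005,"ax": 0,"ay": 0,"az": 0,"jaw": 255},
    {"tx": 0,"ty": 0.005,"tz": 0,"ax": 0,"ay": 0,"az": 0,"jaw": 255},
    {"tx": 0,"ty": 0,"tz": 0,"ax": 0,"ay": 0,"az": 0,"jaw": 255},
    {"tx": 0,"ty": 0,"tz": 0,"ax": 0,"ay": 0,"az": 0,"jaw": 255}
  ]
}}

```text
time: 12.35
tool_pos: [0.4215, -0.226, 0.2249]
tool_rot: [0.0, 0.749, 0.663, -0.0]
contact_force: [0.1, -0.1, -6.3]
gripper_width: 0.109
```

```bash
cat st.py > st2.py; cat >> st2.py <<'E'
peg=tf([.4826,-.2336,-.1228],[[-.044,0,.2044],[.055,0,.1945]])
import sys
k=sys.argv[1]
for n,x,y in(("side",300,130),("top",365,190)):
    im=manip.grab_frame(n)["color"][:,:,::-1].copy(); cv2.imwrite(f"pics/{n}{k}.png",im)
    draw(im,n,f,7,x,y,100,85,f"pics/{n}{k}o.png",[peg])
    cv2.imwrite(f"pics/{n}{k}c.png",cv2.convertScaleAbs(cv2.resize(im[y:y+85,x:x+100],None,fx=7,fy=7,interpolation=cv2.INTER_CUBIC),alpha=1.5))
E
python3 st2.py 6
```

```text
12.35 [ 0.4215 -0.226   0.2249] F [ 0.1107 -0.0754 -6.2787] T [ 0.0409  0.0322 -0.053 ] w 0.10920152659820562 j [-0.6477 -0.3067  1.9508 -0.0005  1.4973 -0.5263]
hole3 in stand mm [-61.536   -0.9934 204.8668] peg z here 206.15359807129738
turn deg tool [-0.0081  0.0297  0.0836]
```

View pics/side6o.png

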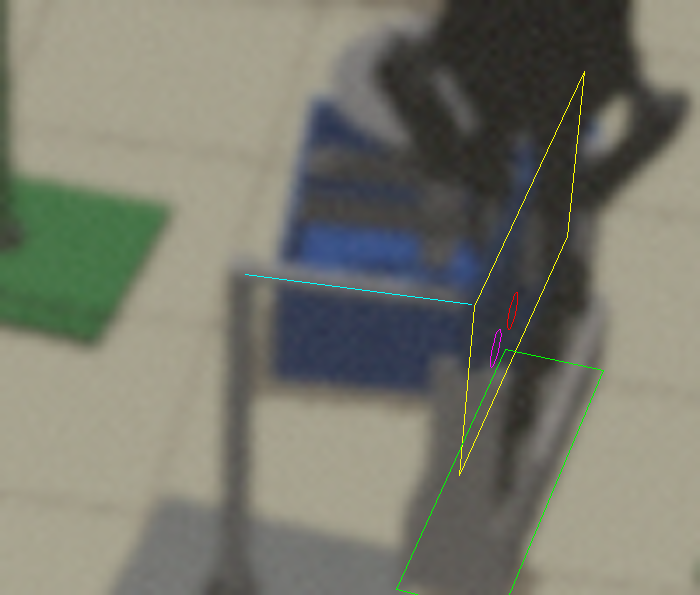

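View pics/side6c.png

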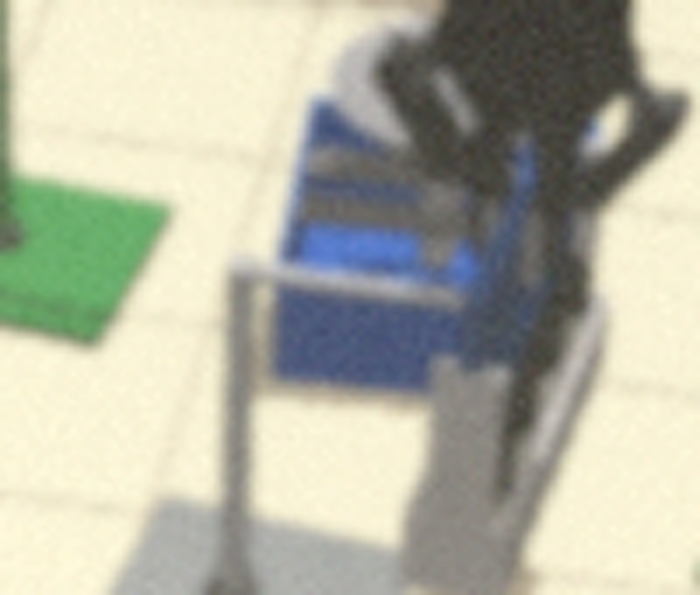

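View pics/top6o.png

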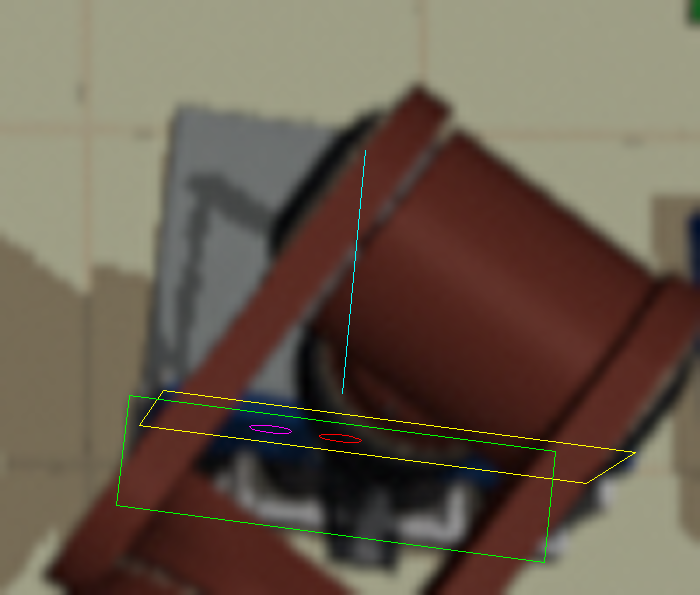

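Call:
{"op": "move_arm", "data": {
  "rows": [
    {"tx": 0,"ty": 0.003,"tz": 0.001,"ax": 0,"ay": 0,"az": 0,"jaw": 255},
    {"tx": 0,"ty": 0.004,"tz": 0,"ax": 0,"ay": 0,"az": 0,"jaw": 255},
    {"tx": 0,"ty": 0.004,"tz": 0,"ax": 0,"ay": 0,"az": 0,"jaw": 255},
    {"tx": 0,"ty": 0.003,"tz": 0,"ax": 0,"ay": 0,"az": 0,"jaw": 255},
    {"tx": 0,"ty": 0,"tz": 0,"ax": 0,"ay": 0,"az": 0,"jaw": 255}
  ]
}}

```text
time: 12.95
tool_pos: [0.4362, -0.2278, 0.2236]
tool_rot: [0.0, 0.749, 0.663, -0.0]
contact_force: [0.0, -0.4, -6.1]
gripper_width: 0.108
```

```bash
python3 st.py
```

```text
12.95 [ 0.4362 -0.2278  0.2236] F [ 0.0126 -0.4454 -6.0549] T [ 0.0297 -0.0114 -0.0083] w 0.10801035926647273 j [-0.6323 -0.2694  1.9232 -0.0004  1.4875 -0.5105]
hole3 in stand mm [-46.7648  -0.8986 203.5831] peg z here 204.67648276425044
turn deg tool [0.0038 0.0302 0.059 ]
```

Call:
{"op": "move_arm", "data": {
  "rows": [
    {"tx": 0,"ty": 0.003,"tz": 0,"ax": 0,"ay": 0,"az": 0,"jaw": 255},
    {"tx": 0,"ty": 0.003,"tz": 0,"ax": 0,"ay": 0,"az": 0,"jaw": 255},
    {"tx": 0,"ty": 0,"tz": 0,"ax": 0,"ay": 0,"az": 0,"jaw": 255}
  ]
}}

```text
time: 13.25
tool_pos: [0.4427, -0.2285, 0.2235]
tool_rot: [0.0, 0.749, 0.663, -0.0]
contact_force: [-0.3, 0.1, -5.8]
gripper_width: 0.107
```

```bash
python3 st.py
```

```text
13.25 [ 0.4427 -0.2285  0.2235] F [-0.3117  0.0756 -5.7766] T [ 0.0051  0.0054 -0.0255] w 0.10691364030891516 j [-0.6258 -0.2531  1.91   -0.0004  1.4846 -0.504 ]
hole3 in stand mm [-40.2096  -0.8691 203.5383] peg z here 204.02095744337782
turn deg tool [-0.0064  0.0244  0.0611]
```

No contact force, and the tip should be inside the hole. I'll continue.

Call:
{"op": "move_arm", "data": {
  "rows": [
    {"tx": 0,"ty": 0.004,"tz": 0.0003,"ax": 0,"ay": 0,"az": 0,"jaw": 255},
    {"tx": 0,"ty": 0.004,"tz": 0.0004,"ax": 0,"ay": 0,"az": 0,"jaw": 255},
    {"tx": 0,"ty": 0,"tz": 0,"ax": 0,"ay": 0,"az": 0,"jaw": 255}
  ]
}}

```text
time: 13.55
tool_pos: [0.4514, -0.2296, 0.2228]
tool_rot: [0.0, 0.749, 0.663, -0.0]
contact_force: [0.0, -0.4, -5.9]
gripper_width: 0.109
```

```bash
python3 st2.py 7
```

```text
13.55 [ 0.4514 -0.2296  0.2228] F [ 0.0484 -0.3925 -5.876 ] T [0.0327 0.01   0.0307] w 0.10932281195743708 j [-0.6174 -0.2314  1.8932 -0.0004  1.4795 -0.4956]
hole3 in stand mm [-31.4919  -0.8917 202.7939] peg z here 203.14918858993155
turn deg tool [0.0011 0.0274 0.0546]
```

View pics/side7c.png

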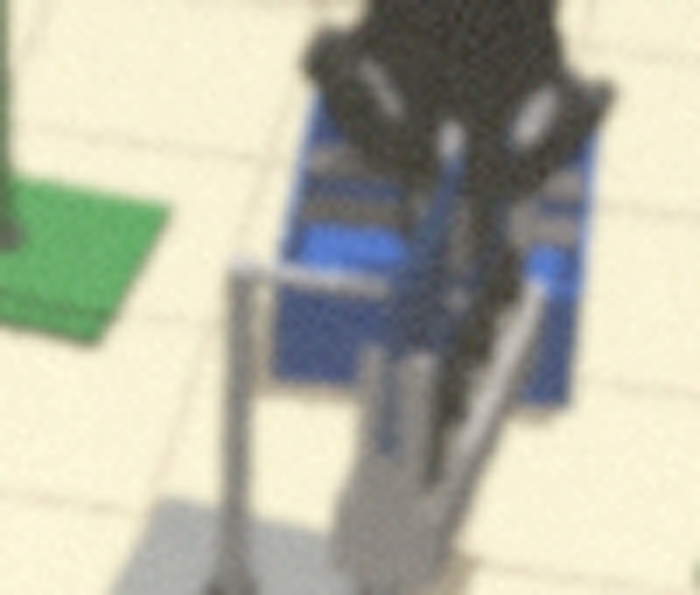

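The peg goes in at (385,285) and its tip shows again beyond the board at (457,295), with no contact force, so it is through the hole. Sliding on to the hanging point.

Call:
{"op": "move_arm", "data": {
  "rows": [
    {"tx": 0,"ty": 0.004,"tz": 0.0004,"ax": 0,"ay": 0,"az": 0,"jaw": 255},
    {"tx": 0,"ty": 0.005,"tz": 0.0004,"ax": 0,"ay": 0,"az": 0,"jaw": 255},
    {"tx": 0,"ty": 0.005,"tz": 0.0005,"ax": 0,"ay": 0,"az": 0,"jaw": 255},
    {"tx": 0,"ty": 0.005,"tz": 0.0005,"ax": 0,"ay": 0,"az": 0,"jaw": 255},
    {"tx": 0,"ty": 0.005,"tz": 0.0005,"ax": 0,"ay": 0,"az": 0,"jaw": 255},
    {"tx": 0,"ty": 0.003,"tz": 0.0003,"ax": 0,"ay": 0,"az": 0,"jaw": 255},
    {"tx": 0,"ty": 0,"tz": 0,"ax": 0,"ay": 0,"az": 0,"jaw": 255}
  ]
}}

```text
time: 14.35
tool_pos: [0.4804, -0.2332, 0.2197]
tool_rot: [-0.0, 0.749, 0.663, -0.0]
contact_force: [-0.3, -0.1, -6.0]
gripper_width: 0.109
```

```bash
python3 st.py
```

```text
14.35 [ 0.4804 -0.2332  0.2197] F [-0.2635 -0.1174 -5.9745] T [0.0445 0.016  0.0394] w 0.10895159141908856 j [-0.5911 -0.1588  1.8358 -0.0005  1.4648 -0.4691]
hole3 in stand mm [ -2.245   -0.8691 199.7357] peg z here 200.2245039421948
turn deg tool [-0.0207  0.0208  0.0519]
```

Now lower until the peg takes the weight.

Call:
{"op": "move_arm", "data": {
  "rows": [
    {"tx": 0,"ty": 0,"tz": 0.001,"ax": 0,"ay": 0,"az": 0,"jaw": 255},
    {"tx": 0,"ty": 0,"tz": 0.001,"ax": 0,"ay": 0,"az": 0,"jaw": 255},
    {"tx": 0,"ty": 0,"tz": 0,"ax": 0,"ay": 0,"az": 0,"jaw": 255}
  ]
}}

```text
time: 14.65
tool_pos: [0.4802, -0.2331, 0.2174]
tool_rot: [-0.0, 0.749, 0.663, -0.0]
contact_force: [-0.3, -0.6, -6.4]
gripper_width: 0.106
```

```bash
python3 st.py
```

```text
14.65 [ 0.4802 -0.2331  0.2174] F [-0.3359 -0.5555 -6.4156] T [ 0.063  -0.0092 -0.0012] w 0.10606929725543851 j [-0.591  -0.1572  1.8383 -0.0007  1.4614 -0.4691]
hole3 in stand mm [ -2.433   -0.8241 197.4191] peg z here 200.24330313776775
turn deg tool [-0.0595  0.0124  0.0518]
```

Call:
{"op": "move_arm", "data": {
  "rows": [
    {"tx": 0,"ty": 0,"tz": 0.001,"ax": 0,"ay": 0,"az": 0,"jaw": 255},
    {"tx": 0,"ty": 0,"tz": 0,"ax": 0,"ay": 0,"az": 0,"jaw": 255}
  ]
}}

```text
time: 14.85
tool_pos: [0.4803, -0.2332, 0.2173]
tool_rot: [0.0, 0.749, 0.663, -0.0]
contact_force: [-0.5, 0.0, -6.5]
gripper_width: 0.109
```

```bash
python3 st.py
```

```text
14.85 [ 0.4803 -0.2332  0.2173] F [-0.4739  0.0348 -6.5495] T [ 0.1114  0.0359 -0.0048] w 0.10935831385806061 j [-0.5912 -0.1576  1.8388 -0.0005  1.4603 -0.4691]
hole3 in stand mm [ -2.3505  -0.895  197.3052] peg z here 200.23504938833292
turn deg tool [-0.011   0.0286  0.0466]
```

Call:
{"op": "move_arm", "data": {
  "rows": [
    {"tx": 0,"ty": 0,"tz": 0.0015,"ax": 0,"ay": 0,"az": 0,"jaw": 255},
    {"tx": 0,"ty": 0,"tz": 0,"ax": 0,"ay": 0,"az": 0,"jaw": 255}
  ]
}}

```text
time: 15.05
tool_pos: [0.4804, -0.2332, 0.2172]
tool_rot: [0.001, 0.749, 0.663, -0.0]
contact_force: [-0.8, 0.8, -6.4]
gripper_width: 0.107
```

```bash
python3 st.py
```

```text
15.05 [ 0.4804 -0.2332  0.2172] F [-0.7802  0.7935 -6.3687] T [0.1612 0.06   0.0239] w 0.10715924337970545 j [-0.5912 -0.1579  1.8392 -0.0004  1.4593 -0.4691]
hole3 in stand mm [ -2.2315  -0.9185 197.1971] peg z here 200.22314697965632
turn deg tool [0.0367 0.045  0.0424]
```

```bash
python3 st2.py 8 | tail -3
```

```text
15.05 [ 0.4804 -0.2332  0.2172] F [-0.7802  0.7935 -6.3687] T [0.1612 0.06   0.0239] w 0.10715924337970545 j [-0.5912 -0.1579  1.8392 -0.0004  1.4593 -0.4691]
hole3 in stand mm [ -2.2315  -0.9185 197.1971] peg z here 200.22314697965632
turn deg tool [0.0367 0.045  0.0424]
```

View pics/side8c.png

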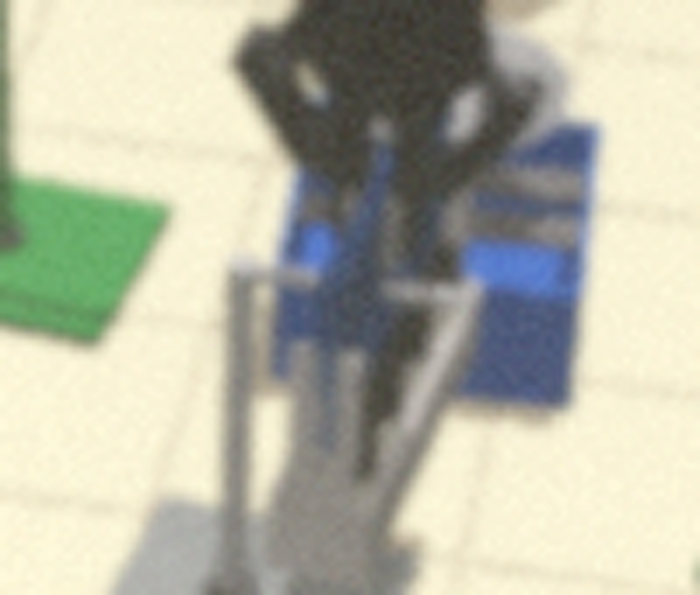

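View pics/top8c.png

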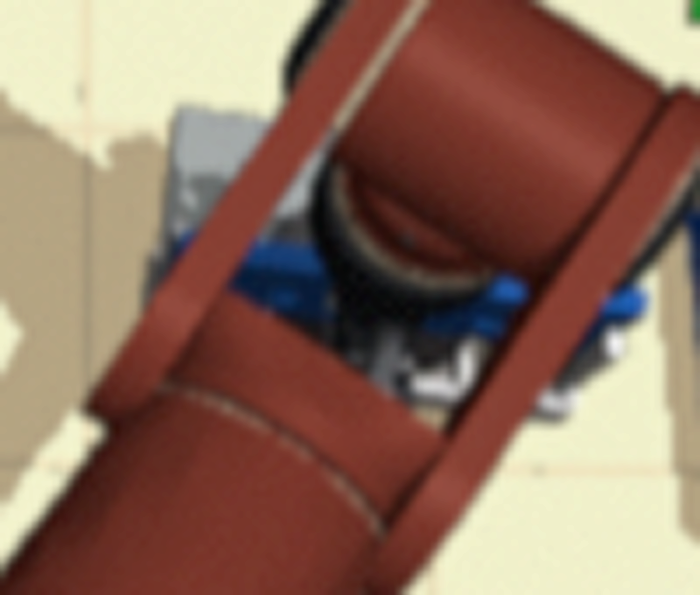

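Call:
{"op": "move_arm", "data": {
  "rows": [
    {"tx": 0,"ty": 0,"tz": 0.002,"ax": 0,"ay": 0,"az": 0,"jaw": 255}
  ]
}}

```text
time: 15.25
tool_pos: [0.4806, -0.2333, 0.2167]
tool_rot: [0.001, 0.749, 0.663, -0.0]
contact_force: [-4.4, 2.7, 9.0]
gripper_width: 0.112
```

```bash
python3 st.py
```

```text
15.25 [ 0.4806 -0.2333  0.2167] F [-4.4289  2.6514  8.9969] T [0.6891 0.9636 0.0365] w 0.11164266986372356 j [-0.5911 -0.1574  1.8396 -0.0005  1.4578 -0.4691]
hole3 in stand mm [ -2.0033  -1.015  196.7249] peg z here 200.200326811298
turn deg tool [0.068  0.0673 0.0508]
```

Pressing gives +15 N from the peg, so it carries the caddy. Releasing.

Call:
{"op": "move_arm", "data": {
  "rows": [
    {"tx": 0,"ty": 0,"tz": 0,"ax": 0,"ay": 0,"az": 0,"jaw": 255},
    {"tx": 0,"ty": 0,"tz": 0,"ax": 0,"ay": 0,"az": 0,"jaw": 210},
    {"tx": 0,"ty": 0,"tz": 0,"ax": 0,"ay": 0,"az": 0,"jaw": 180},
    {"tx": 0,"ty": 0,"tz": 0,"ax": 0,"ay": 0,"az": 0,"jaw": 140},
    {"tx": 0,"ty": 0,"tz": 0,"ax": 0,"ay": 0,"az": 0,"jaw": 100},
    {"tx": 0,"ty": 0,"tz": 0,"ax": 0,"ay": 0,"az": 0,"jaw": 60},
    {"tx": 0,"ty": 0,"tz": 0,"ax": 0,"ay": 0,"az": 0,"jaw": 60},
    {"tx": 0,"ty": 0,"tz": 0,"ax": 0,"ay": 0,"az": 0,"jaw": 60}
  ]
}}

```text
time: 16.05
tool_pos: [0.4831, -0.2354, 0.2202]
tool_rot: [0.006, 0.749, 0.663, 0.001]
contact_force: [-0.5, -0.1, -0.7]
gripper_width: 0.764
```

```bash
python3 st2.py 9
```

```text
16.05 [ 0.4831 -0.2354  0.2202] F [-0.4582 -0.1281 -0.651 ] T [-0.0031  0.0226  0.0313] w 0.7637711459542644 j [-0.5913 -0.1587  1.8349 -0.0011  1.4538 -0.4691]
hole3 in stand mm [  0.899   -2.8185 200.194 ] peg z here 199.9101026939157
turn deg tool [0.5597 0.3507 0.0391]
```

View pics/side9c.png

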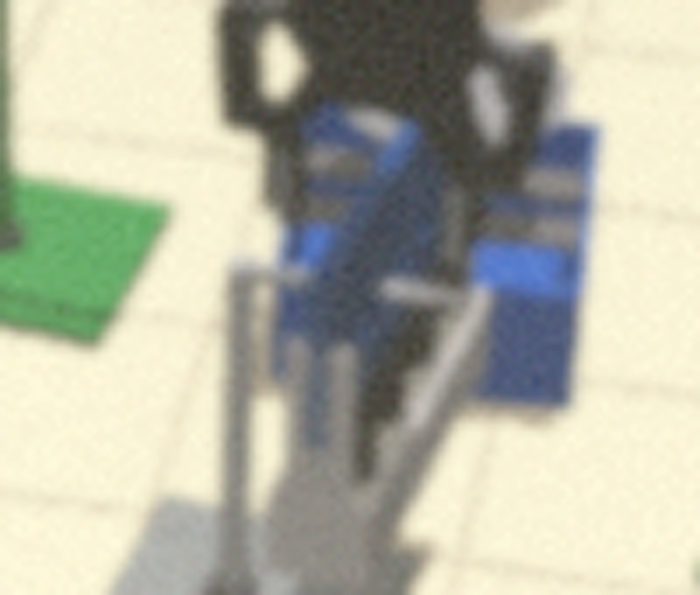

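Hanging on its own, with fingers clear. Retreat straight up.

Call:
{"op": "move_arm", "data": {
  "rows": [
    {"tx": 0,"ty": 0,"tz": 0,"ax": 0,"ay": 0,"az": 0,"jaw": 0},
    {"tx": 0,"ty": 0,"tz": -0.01,"ax": 0,"ay": 0,"az": 0,"jaw": 0},
    {"tx": 0,"ty": 0,"tz": -0.02,"ax": 0,"ay": 0,"az": 0,"jaw": 0},
    {"tx": 0,"ty": 0,"tz": -0.03,"ax": 0,"ay": 0,"az": 0,"jaw": 0},
    {"tx": 0,"ty": 0,"tz": -0.03,"ax": 0,"ay": 0,"az": 0,"jaw": 0},
    {"tx": 0,"ty": 0,"tz": -0.03,"ax": 0,"ay": 0,"az": 0,"jaw": 0},
    {"tx": 0,"ty": -0.03,"tz": -0.02,"ax": 0,"ay": 0,"az": 0,"jaw": 0},
    {"tx": 0.03,"ty": -0.03,"tz": 0,"ax": 0,"ay": 0,"az": 0,"jaw": 0},
    {"tx": 0.04,"ty": -0.03,"tz": 0,"ax": 0,"ay": 0,"az": 0,"jaw": 0},
    {"tx": 0.04,"ty": 0,"tz": 0,"ax": 0,"ay": 0,"az": 0,"jaw": 0},
    {"tx": 0.04,"ty": 0,"tz": 0,"ax": 0,"ay": 0,"az": 0,"jaw": 0},
    {"tx": 0.04,"ty": 0,"tz": 0,"ax": 0,"ay": 0,"az": 0,"jaw": 0}
  ]
}}

```text
time: 17.35
tool_pos: [0.4123, -0.0326, 0.3726]
tool_rot: [0.01, 0.752, 0.659, 0.003]
contact_force: [0.3, -0.4, -0.2]
gripper_width: 1.0
```

Call:
{"op": "move_arm", "data": {
  "rows": [
    {"tx": 0.04,"ty": 0,"tz": 0,"ax": 0,"ay": 0,"az": 0,"jaw": 0},
    {"tx": 0.04,"ty": 0,"tz": 0,"ax": 0,"ay": 0,"az": 0,"jaw": 0},
    {"tx": 0.04,"ty": 0,"tz": 0,"ax": 0,"ay": 0,"az": 0,"jaw": 0},
    {"tx": 0.03,"ty": 0,"tz": 0,"ax": 0,"ay": 0,"az": 0,"jaw": 0},
    {"tx": 0,"ty": 0,"tz": 0,"ax": 0,"ay": 0,"az": 0,"jaw": 0}
  ]
}}

```text
time: 17.85
tool_pos: [0.4311, 0.126, 0.377]
tool_rot: [0.012, 0.751, 0.661, 0.007]
contact_force: [-0.1, 0.4, -0.9]
gripper_width: 1.001
```

```bash
python3 st2.py 10; python3 - <<'E'
import cv2
b=cv2.imread("pics/side10.png");cv2.imwrite("pics/f.png",b)
E
```

```text
17.85 [0.4311 0.126  0.377 ] F [-0.0673  0.3796 -0.9409] T [-0.0307  0.0548 -0.069 ] w 1.0013479077702505 j [ 0.1266 -0.4355  1.7991 -0.0134  1.7533  0.2511]
hole3 in stand mm [-94.6246 349.4167 357.0086] peg z here 209.46246129205895
turn deg tool [ 1.5531  0.3776 -0.2482]
```

View pics/side10c.png

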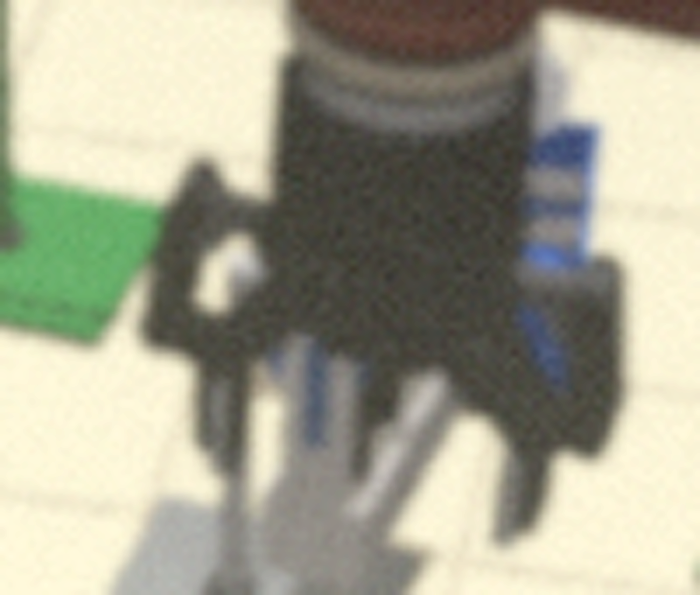

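View pics/top10.png

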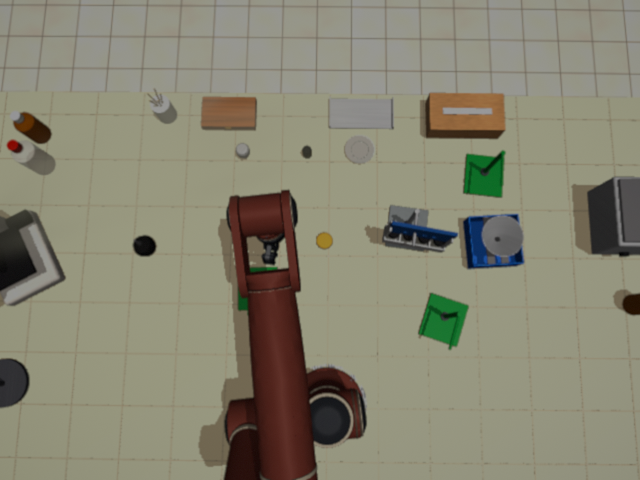

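The caddy hangs at top (420,234) with the bystanders unmoved. I'll clear the side view for the level check.

Call:
{"op": "move_arm", "data": {
  "rows": [
    {"tx": 0.04,"ty": 0,"tz": -0.01,"ax": 1.5,"ay": 0,"az": 0,"jaw": 0},
    {"tx": 0.04,"ty": 0,"tz": 0,"ax": 0,"ay": 0,"az": 0,"jaw": 0},
    {"tx": 0.04,"ty": 0,"tz": 0,"ax": 0,"ay": 0,"az": 0,"jaw": 0},
    {"tx": 0.04,"ty": 0,"tz": 0,"ax": 0,"ay": 0,"az": 0,"jaw": 0},
    {"tx": 0.03,"ty": 0,"tz": 0,"ax": 0,"ay": 0,"az": 0,"jaw": 0},
    {"tx": 0,"ty": 0,"tz": 0,"ax": 0,"ay": 0,"az": 0,"jaw": 0},
    {"tx": 0,"ty": 0,"tz": 0,"ax": 0,"ay": 0,"az": 0,"jaw": 0},
    {"tx": 0,"ty": 0,"tz": 0,"ax": 0,"ay": 0,"az": 0,"jaw": 0},
    {"tx": 0,"ty": 0,"tz": 0,"ax": 0,"ay": 0,"az": 0,"jaw": 0},
    {"tx": 0,"ty": 0,"tz": 0,"ax": 0,"ay": 0,"az": 0,"jaw": 0}
  ]
}}

```text
time: 18.95
tool_pos: [0.4619, 0.3041, 0.3894]
tool_rot: [0.006, 0.76, 0.65, -0.002]
contact_force: [1.2, -0.1, 0.7]
gripper_width: 0.998
```

```bash
python3 - <<'E'
from ov import *
from plant import manip
show(manip.state())
R=want(-.1228); p=np.r_[tf([.4826,-.2336,-.1228],[[0,0,0]])[0][:2],.196]
f=board(p,R,.0135,.1)
for n,x,y in(("side",300,130),("top",365,190)):
    im=manip.grab_frame(n)["color"][:,:,::-1].copy(); cv2.imwrite(f"pics/{n}11.png",im)
    draw(im,n,f,7,x,y,100,85,f"pics/{n}11o.png")
a=manip.grab_frame("side")["color"].astype(int)
for i in range(6): b=manip.grab_frame("side")["color"].astype(int)
print(np.abs(a-b)[160:220,330:370].mean(),np.abs(a-b)[400:440,450:500].mean())
E
```

```text
18.95 [0.4619 0.3041 0.3894] F [ 1.2417 -0.1279  0.7102] T [-0.0146 -0.0082  0.0753] w 0.9979759764282263 j [ 0.4542 -0.1619  1.5608 -0.013   1.7428  0.6066]
3.071527777777778 1.1693333333333333
```

View pics/side11o.png

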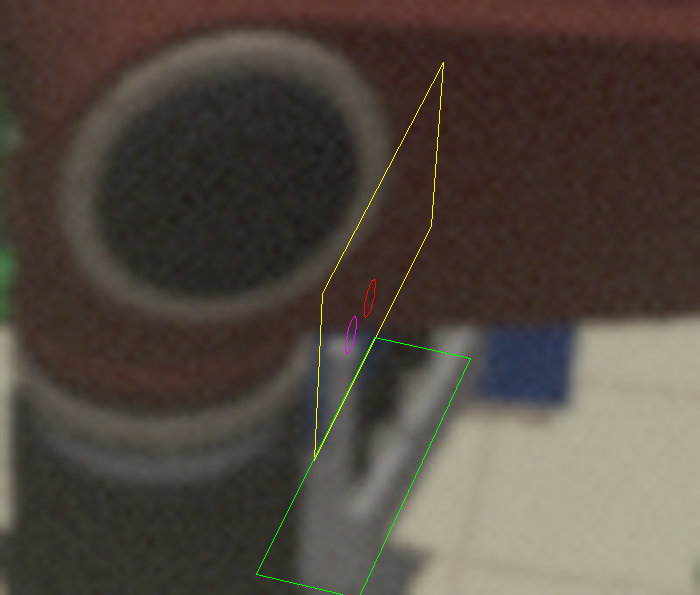

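View pics/top11o.png

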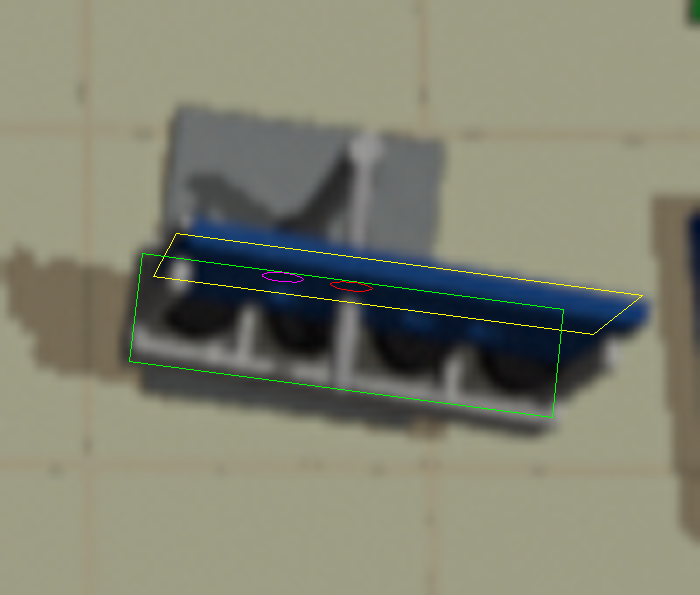

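The arm blocks the side view. I'll take it high over to the far side, where it was clear at the start.

Call:
{"op": "move_arm", "data": {
  "rows": [
    {"tx": -0.02,"ty": 0,"tz": -0.01,"ax": 0.8,"ay": 0,"az": 0,"jaw": 0},
    {"tx": -0.04,"ty": 0,"tz": -0.01,"ax": 0,"ay": 0,"az": 0,"jaw": 0},
    {"tx": -0.04,"ty": 0,"tz": -0.01,"ax": 0,"ay": 0,"az": 0,"jaw": 0},
    {"tx": -0.04,"ty": 0,"tz": -0.01,"ax": 0,"ay": 0,"az": 0,"jaw": 0},
    {"tx": -0.04,"ty": 0,"tz": -0.005,"ax": 0,"ay": 0,"az": 0,"jaw": 0},
    {"tx": -0.04,"ty": 0,"tz": 0,"ax": 0,"ay": 0,"az": 0,"jaw": 0},
    {"tx": -0.04,"ty": 0,"tz": 0,"ax": 0,"ay": 0,"az": 0,"jaw": 0},
    {"tx": -0.04,"ty": 0,"tz": 0,"ax": 0,"ay": 0,"az": 0,"jaw": 0},
    {"tx": -0.04,"ty": 0,"tz": 0,"ax": 0,"ay": 0,"az": 0,"jaw": 0},
    {"tx": -0.04,"ty": 0,"tz": 0,"ax": 0,"ay": 0,"az": 0,"jaw": 0}
  ]
}}

```text
time: 20.4
tool_pos: [0.403, -0.0782, 0.4398]
tool_rot: [0.002, 0.754, 0.656, -0.007]
contact_force: [0.5, -0.2, -0.5]
gripper_width: 1.002
```

```bash
python3 st.py
```

```text
20.4 [ 0.403  -0.0782  0.4398] F [ 0.4587 -0.1987 -0.4573] T [ 0.018  -0.0165 -0.0154] w 1.0021953965460844 j [-0.3633 -0.4958  1.7381 -0.0155  1.9024 -0.2293]
hole3 in stand mm [-98.2262 143.2281 419.7895] peg z here 209.82261666968435
turn deg tool [-0.3657  0.7751 -0.9264]
```

Call:
{"op": "move_arm", "data": {
  "rows": [
    {"tx": -0.04,"ty": 0,"tz": 0,"ax": 0,"ay": 0,"az": 0,"jaw": 0},
    {"tx": -0.04,"ty": 0,"tz": 0,"ax": 0,"ay": 0,"az": 0,"jaw": 0},
    {"tx": -0.04,"ty": 0,"tz": 0,"ax": 0,"ay": 0,"az": 0,"jaw": 0},
    {"tx": -0.04,"ty": 0,"tz": 0,"ax": 0,"ay": 0,"az": 0,"jaw": 0},
    {"tx": -0.04,"ty": 0,"tz": 0,"ax": 0,"ay": 0,"az": 0,"jaw": 0},
    {"tx": -0.04,"ty": 0,"tz": 0,"ax": 0,"ay": 0,"az": 0,"jaw": 0},
    {"tx": -0.04,"ty": 0,"tz": 0,"ax": 0,"ay": 0,"az": 0,"jaw": 0},
    {"tx": -0.04,"ty": 0,"tz": 0,"ax": 0,"ay": 0,"az": 0,"jaw": 0},
    {"tx": -0.03,"ty": 0,"tz": 0,"ax": 0,"ay": 0,"az": 0,"jaw": 0},
    {"tx": -0.01,"ty": 0,"tz": 0,"ax": 0,"ay": 0,"az": 0,"jaw": 0},
    {"tx": 0,"ty": 0,"tz": 0,"ax": 0,"ay": 0,"az": 0,"jaw": 0},
    {"tx": 0,"ty": 0,"tz": 0,"ax": 0,"ay": 0,"az": 0,"jaw": 0}
  ]
}}

```text
time: 21.6
tool_pos: [0.3472, -0.452, 0.4444]
tool_rot: [0.003, 0.756, 0.654, -0.006]
contact_force: [-0.4, 0.7, 0.3]
gripper_width: 1.0
```

```bash
python3 - <<'E'
from ov import *
from plant import manip
show(manip.state())
R=want(-.1228); p=np.r_[tf([.4826,-.2336,-.1228],[[0,0,0]])[0][:2],.196]
f=board(p,R,.0135,.1)
im=manip.grab_frame("side")["color"][:,:,::-1].copy(); cv2.imwrite("pics/side12.png",im)
draw(im,"side",f,7,300,130,100,85,"pics/side12o.png")
cv2.imwrite("pics/side12c.png",cv2.convertScaleAbs(cv2.resize(im[130:215,300:400],None,fx=7,fy=7,interpolation=cv2.INTER_CUBIC),alpha=1.5))
for i in range(6): b=manip.grab_frame("side")["color"][:,:,::-1].astype(int)
print(np.abs(im-b)[160:210,330:370].mean(),np.abs(im-b)[400:440,450:500].mean())
E
```

```text
21.6 [ 0.3472 -0.452   0.4444] F [-0.3712  0.7429  0.2845] T [0.0316 0.0041 0.0154] w 1.0002406026213098 j [-1.0412 -0.1194  1.4331 -0.0108  1.8205 -0.9001]
2.2385 1.2276666666666667
```

View pics/side12o.png

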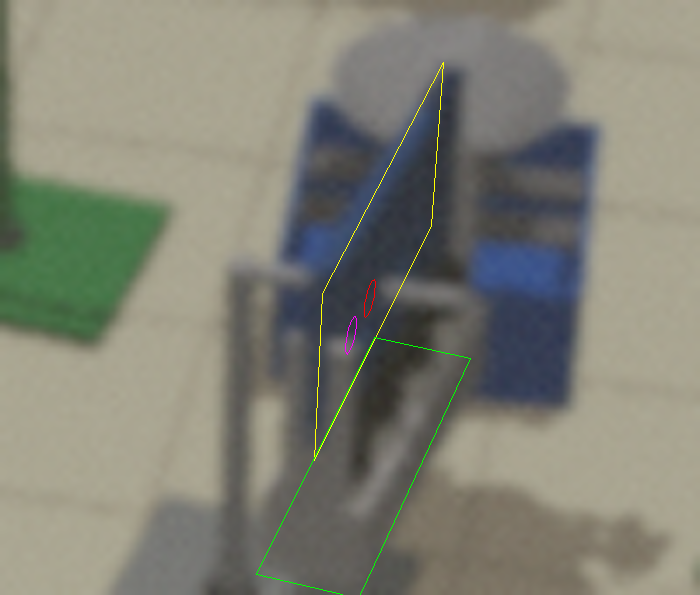

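View pics/side12c.png

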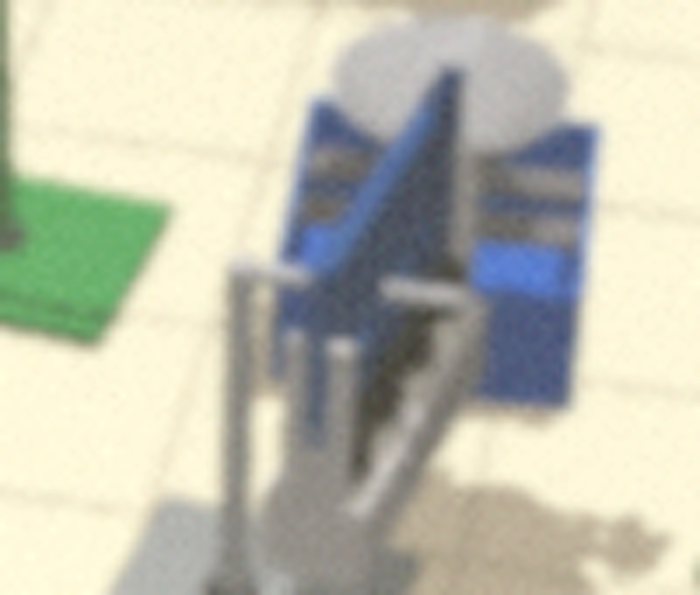

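```bash
python3 - <<'E'
from ov import *
from plant import manip
fr=[]
for i in range(12): fr.append(manip.grab_frame("side")["color"].astype(float))
tp=[manip.grab_frame("top")["color"].astype(float) for i in range(12)]
fr=np.array(fr);tp=np.array(tp)
for nm,F,(y0,y1,x0,x1),(v0,v1,u0,u1) in(("side",fr,(140,215,335,372),(280,340,345,405)),("top",tp,(215,255,380,460),(160,200,460,510))):
    g=lambda A:cv2.GaussianBlur(A,(0,0),1.5)
    a=g(F[:4].mean(0));b=g(F[-4:].mean(0));d=np.abs(a-b)
    print(nm,d[y0:y1,x0:x1].mean(),d[y0:y1,x0:x1].max(),"ref",d[v0:v1,u0:u1].mean(),d[v0:v1,u0:u1].max())
for n,F,(x,y,w,h),k in(("s",fr,(325,135,50,90),6.5),("t",tp,(380,210,85,50),9)):
    m=np.clip(F.mean(0)*1.5,0,255).astype(np.uint8)[:,:,::-1]
    cv2.imwrite(f"pics/fin_{n}.png",cv2.resize(m[y:y+h,x:x+w],None,fx=k,fy=k,interpolation=cv2.INTER_CUBIC))
E
```

```text
side 0.29277868289236064 6.080852689848683 ref 0.18275317687230824 3.761012849563855
top 0.07458940570743847 2.5888700598767116 ref 0.0694276600019637 0.564075988053947
```

View pics/fin_s.png

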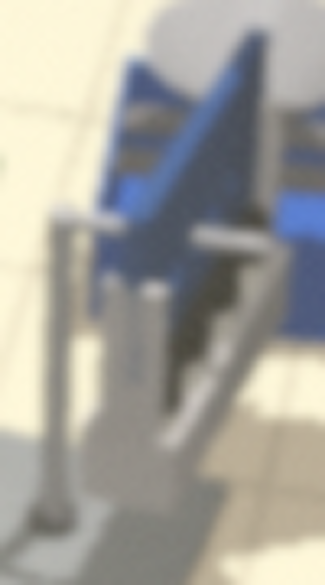

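View pics/fin_t.png

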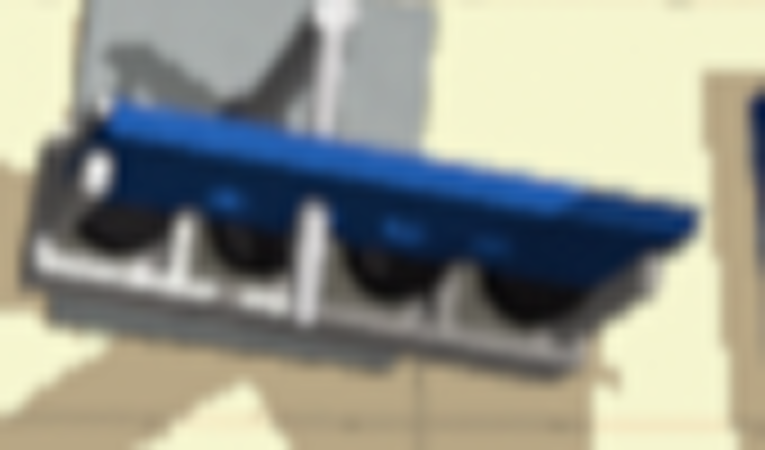

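```bash
python3 - <<'E'
from ov import *
pt=[[0,.088,.155],[0,-.088,.155],[-.023,.088,0],[-.023,-.088,0]]
T=np.array([px(c,380,210,9) for c in[(109,119),(695,224),(25,283),(570,378)]])
ps=[[0,-.088,.155],[.023,.088,0],[-.023,.088,0]]
S=np.array([px(c,325,135,6.5) for c in[(262,35),(83,487),(180,510)]])
A0=want(-.1228).as_matrix();A0=np.c_[A0[:,1],A0[:,0],-A0[:,2]]
p0=np.r_[tf([.4826,-.2336,-.1228],[[0,0,0]])[0][:2],.196]
def W(q,P): return (np.array(P)-[0,.0135,.1])@(A0@Ro.from_rotvec(q[3:6]).as_matrix()).T+p0+q[:3]
def r(q): return np.r_[(proj("top",W(q,pt))-T).ravel(),(proj("side",W(q,ps))+[-.5,-.9]-S).ravel(),q[:3]/.003]
s=least_squares(r,np.zeros(6));q=s.x
print("shift mm",q[:3]*1e3,"rot deg caddy x,y,z",np.degrees(q[3:]));print(s.fun[:-3].reshape(-1,2))
J=np.linalg.inv(s.jac.T@s.jac);print("1px sigma deg",np.degrees(np.sqrt(np.diag(J)[3:]))*.6)
E
```

```text
shift mm [-3.687  -1.8801  0.099 ] rot deg caddy x,y,z [ 1.9471  0.8929 -1.7481]
[[-0.1706  0.2037]
 [ 0.6147 -0.2415]
 [ 0.0298  0.7833]
 [-0.6143  0.4128]
 [-0.3528 -1.8087]
 [-0.8881  0.8098]
 [-1.2133  0.852 ]]
1px sigma deg [0.6063 0.5357 0.4984]
```

```bash
python3 -c "
from plant import manip
print(manip.job_done())"
```

```text
the job is handed in; nothing more can be done
None
```

I hung the caddy on the grey stand's peg by hole 3 (the second hole from its +y end), with all the cases still in it. It was hanging level and still when I handed the job in at about 23 s of the 61 s allowed.

**Finding the heavy case:** I lifted the caddy by the middle of its board and felt a moment of −0.083 N·m at 6.05 N. That puts the weight about 14 mm towards +y, under hole 3. Gripping it again over hole 3 brought the moment to about zero. I then slid that hole onto the peg with no sign of contact, and the peg took the weight when I pressed down.

**Last checks:**
- **Right hole:** the top view shows the peg through hole 3, with one hole on its +y side and two on the other.
- **Level:** the fitted tilt is about 2° (limit 8°). This is rough, because one side-view point disagreed by 1.8 px and cruder readings from the overlays suggested up to about 6°.
- **At rest:** averaged frames about 1 s apart barely differ. The side view differed slightly more than its fixed reference area, and the top view about the same.
- **Bystanders:** by eye, none had moved in the top view after release. I did not measure this.
- **Robot:** the gripper is open, well clear, and reads no contact force.

**Disagreements on the way:**
- The first time the fingers closed, they pushed the caddy about 6 mm along the counter and the tool drifted up 11 mm, so I opened and gripped again lower.
- The side camera sat about 1 px off my model throughout, so I relied on the force readings while inserting the peg.

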